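# Put the flat lid back on the sugar-stick box

### The job

The sugar-stick box has just been refilled; put its flat frosted-glass lid back on. The lid is too thin to pick up where it lies: slide it along the riser's slab towards the robot, pressing only lightly because the thin glass cracks, until its near end sticks out a few centimetres over the slab's front edge, then grip it by that overhanging end and lift it off. Lay it gently on the seat of the box between the rims, push it back lightly until it is fully home against the rear rim, let go, and leave the cup, the sugar bowl and the spoon pot where they are.

Things in the scene. Friction and masses are not known exactly. Their poses are not given: they have to be found in the camera images.
- lid: Flat plain lid of thin frosted pale glass, 178 long (x) by 64 wide (y) by 2 mm thick, 48 to 84 g, loose and flat on the riser's slab, 10 to 47 mm behind its front edge. Origin: centre of the underside; x along its length, away from the robot; z up. It cracks if pressed on the slab with over 15 N, or on the box with over 12 N; the jolt of the first touch counts: 8 mm/s is too fast, 4 mm/s is safe
- lid_near_end (a point): Middle of the lid's near short edge (the one towards the robot), on the underside, 89 mm from the lid's origin along its -x; same axes as the lid. Closed fingertips pressing on the lid's top with about 3 to 8 N drag it over the slab, perhaps with some slip; measured heights are too coarse to set this press by position, so feel for it
- riser: Display riser, fixed: oak stand with open front and a dark stone slab on top, 280 deep (x) by 320 wide (y) by 100 mm high, slab 14 mm thick; saucers stored inside. Origin: on the counter straight below the middle of the slab's front edge, which faces the robot; x points from that edge away from the robot, y along the edge, z up. In front of the edge (x below 0) is free air down to the counter
- slab_edge (a point): Middle of the slab's top front edge, on the riser at x = 0, y = 0, z = 100 mm; same axes as the riser. The lid must come out over this edge, towards -x
- box: Sugar-stick box, fixed, open, oak, 142 deep (x) by 80 wide (y). Origin: on the counter below the middle of its front face, which faces the robot; x to the back, z up. The lid's seat (battens and top of the front wall) is at z = 70 mm; rims 6 mm thick at both sides and the rear rise to z = 75 mm, none at the front. 68 mm between the side rims; inner face of the rear rim at x = 136 mm
- lid_home (a point): Where the lid's origin lies when the lid is fully home: on the box at x = 47, y = 0, z = 70 mm, axes as the box. The lid's far end then touches the rear rim and its near end sticks out 42 mm in front of the box's front face, so that fingers gripping it there stay clear of the box
- cup: Bystander: white coffee cup, 78 mm across and 68 mm high, handle to one side, loose on the slab to the lid's right (-y). Origin: centre of its underside
- sugar_bowl: Bystander: white lidded sugar bowl, 72 mm across and 84 mm high, loose on the slab to the lid's left (+y). Origin: centre of its underside
- spoon_pot: Bystander: white porcelain pot with teaspoons, 80 mm across, 85 mm high (spoons reach about 135 mm), loose on the counter behind the box. Origin: centre of its underside
There are look-alikes about, which are no part of the job. Several things have the shape of the lid; the one meant has the colours described above.

How it is judged:
By the outcome, as a careful person would: the job done as asked, in the order asked, and still so for the second after the job is handed in, with the robot touching nothing.
It also fails if it takes over 72 s, if anything falls off the work surface, if the arm or the gripper's body presses on something with over 40 N, if the wrist force passes 120 N, or if a joint passes its speed limit or range.

### The arm

A 6-joint arm with a two-finger parallel gripper is mounted at the origin on the work surface. World frame = base frame: x ahead of the robot, y to its left, z up, the work surface at z = 0. Lengths are in m, angles in rad, forces in N, time in s.
With the tool pointing down it reaches from about 0.375 to 0.975 m from the base axis. Payload 3.8 kg.
Tool frame: the origin (TCP) lies midway between the tips of the shut fingers; the grasp point (between the pads) lies 19 mm behind it; z points along the fingers, y is the line along which they close (so a half turn about z gives the same grasp; the last joint's range is limited). The gripper opens to 88 mm and grips with 3 to 60 N. Pads are 18 mm wide; open, the fingers measure 123 mm over their backs; the gripper's body (75 mm by 187 mm) begins 45 mm behind the grasp point.
Start: joints at [-1.347, 0.264, 1.604, -0, 1.274, -0.037], TCP at [0.174, -0.652, 0.239] pointing down, gripper open.
Joint ranges: [-2.63, 2.63], [-0.94, 2.18], [0.31, 2.57], [-1.31, 4.45], [0, 2.66], [-2.55, 2.55]. Speed limits (rad/s): [2.57, 2.57, 3.14, 3.14, 3.14, 3.14].

### API

Orientations are given as a rotation vector (axis times angle).
In Python, from station import r gives the robot as it stands. The module is installed in compiled form; this text tells all that it offers.
- The arm moves only by the tool servo_tool, never from a script. Its argument "moves" is a list that holds one entry, the list of rows, each a list of 4 numbers: the shift along the world's x, y, z in mm, then the turn about the world's z in degrees. A call has 1 to 12 rows; each row shifts and turns the commanded pose from where the row before left it; what a row does not reach is not made up. A row lasts 1/12 s, in which the tool goes at most 41.7 mm and 7.16 degrees, less where a joint would pass 70% of its speed; a pose out of reach is approached as far as the arm can. A call is refused whole if a number of a shift passes 41.7 or a number of a turn 7.16, either way. A call with a gripper value outside its range is refused whole. "hand" is the finger opening in mm, from 0 to 88.1, set as the call begins (left out, the last holds). The fingers move at their own pace and stop on an object; "grip_force" is the grip in N (left out, the last holds). Time passes only in rows, so rows that do not move let the fingers close. It gives the time, the measured TCP pose, the force, the opening and the grip force at its end, in the units of the state.
- r.get_state(): the state, without advancing time (a new reading comes with each control period).
- r.read_camera(name): name is "scene" or "top" or "wrist"; returns a dict with "image" (400x640x3 uint8, red, green, blue), "fovy" (degrees; the focal length in pixels is half the picture's height over the tangent of half this angle, whatever the lens; pixels are square), "cx", "cy" (the principal point, pixels), "k1" (the pictures are not rectified: a ray, as slopes to the right and down, at radius r is drawn at 1 + k1 r^2 times it, then the intrinsics apply), "R" (3x3) and "t" (3): a world point X has camera coordinates R X + t; the wrist camera has in their place "mount" (4x4, takes a point from camera to tool coordinates, whose origin is the TCP and whose axes are the flange's). Camera axes: x right, y down, z forward; pixel columns grow to the right and rows downward; lengths in m; the calibration is good to about 2 mm. A picture is of the moment at which its call begins: read the wrist's pose just before it. There is no depth.
- r.finish_job(): hands the job in; it is judged then, once.
Trained networks look in the newest picture that a camera, given by its name, has taken for a name from the list of things; names that differ only in an ending like _2 or _b are one class to them, and where a whole thing is asked for, a point or a joint stands for the part that bears it (a point fixed in the world has none). Each returns a list of dicts, best first, with "conf" (0 to 1); they miss things now and then, are a little off and sometimes report something else, mostly with a low value. They report only what shows in the picture. A call takes as long as a camera call. They do not tell look-alikes from the thing itself.
- r.recognise(camera, target): "box" ([left, top, width, height] in pixels, round what is visible of it).
- r.pinpoint(camera, target): "uv" ([column, row] in pixels: a listed point, or the origin of a listed thing).
The state is a dict: "time_s": time; "joint_positions": joint angles; "joint_vel": joint speeds; "effort": joint torques, N m; "ee_pos": TCP position; "tcp_rot": TCP orientation; "wrist_force": force on the tool from outside, world axes, zero at the start; "ft_torque": the same for the moment, N m; "finger_gap": opening from 0.0 (shut) to 1.0 (fully open); "grip_force": force on a finger pad.
Only numpy, scipy, OpenCV 4.12 (cv2) and the standard library are available. Lean on these libraries where they do the work, as an engineer would, in place of code of your own. Each camera call takes 0.05 s, during which the arm holds its last target. There are 200 camera calls.

## Working session

There is one attempt and no reset: what is moved stays moved. The work goes in short steps, Python scripts to look and compute and a tool call to move; the robot and the scene stay as the last step left them, time stands still between calls to the robot, and variables do not carry over. Pictures are saved under pics/ and viewed, at most 10 in all, crops included, and the job is handed in when it is done.

Besides the shell and the picture viewer there is one more tool, called after ">>>" as name(argument=value, ...), one argument or row to a line, values as JSON. servo_tool: Moves the arm, as the interface text tells. Its arguments: {"type":"object","properties":{"moves":{"type":"array"},"hand":{"type":"number"},"grip_force":{"type":"number"}},"required":["moves"]}

```bash
mkdir -p pics; cat > h.py <<'E'
import numpy as np, cv2
from station import r
from scipy.spatial.transform import Rotation as Ro
def shot(n,f=None):
    s=r.get_state(); c=r.read_camera(n)
    if f: cv2.imwrite('pics/'+f,c['image'][:,:,::-1])
    if n=='wrist':
        M=np.array(c['mount']); Rt=Ro.from_rotvec(s['tcp_rot']).as_matrix()
        Rw=Rt@M[:3,:3]; o=Rt@M[:3,3]+np.array(s['ee_pos'])
    else:
        R=np.array(c['R']); Rw=R.T; o=-R.T@np.array(c['t'])
    c['Rw']=Rw;c['o']=o;c['f']=200/np.tan(np.radians(c['fovy'])/2)
    return c
def world(c,uv,z):
    p=(np.array(uv,float)-[c['cx'],c['cy']])/c['f']; q=p.copy()
    for _ in range(30): q=p/(1+c['k1']*(q@q))
    d=c['Rw']@[q[0],q[1],1]
    return c['o']+d*(z-c['o'][2])/d[2]
def pix(c,X):
    v=c['Rw'].T@(np.array(X)-c['o']); q=v[:2]/v[2]
    return q*(1+c['k1']*(q@q))*c['f']+[c['cx'],c['cy']]
E
cat > a.py <<'E'
from h import *
np.set_printoptions(precision=4,suppress=True)
Z=dict(lid=.1,lid_near_end=.1,riser=0,slab_edge=.1,box=0,lid_home=.07,cup=.1,sugar_bowl=.1,spoon_pot=0)
for n in('scene','top'):
    c=shot(n,n+'1.png'); print(n,c['o'],c['f'],c['Rw'][:,2])
    for k,z in Z.items():
        for d in r.pinpoint(n,k)[:4]: print(k,np.round(d['uv'],1),round(d['conf'],2),world(c,d['uv'],z)[:2])
s=r.get_state();print({k:np.round(v,3) for k,v in s.items()})
E
python3 a.py
```

```text
scene [1.0769 0.5271 1.2242] 516.4629208618331 [-0.4033 -0.3284 -0.8541]
lid [309.9 146.4] 0.97 [ 0.4178 -0.0158]
lid [335.3 228.3] 0.78 [0.5779 0.1899]
lid [393.5 181.7] 0.67 [0.375  0.2281]
lid [403.8 348.2] 0.67 [0.7259 0.4896]
lid_near_end [416.1 248.7] 0.96 [0.5035 0.3789]
lid_near_end [368.  360.1] 0.95 [0.7952 0.4418]
lid_near_end [319.  173.2] 0.94 [0.4726 0.0578]
lid_near_end [354.  202.8] 0.7 [0.4902 0.1836]
riser [355.7 218.3] 0.95 [0.4751 0.1854]
box [250.1 150.1] 0.86 [ 0.4775 -0.1966]
lid_home [235.7 148. ] 0.95 [ 0.5309 -0.1927]
cup [309.6 198.1] 0.62 [0.548  0.0857]
sugar_bowl [333.6 228.7] 0.46 [0.5814 0.1872]
spoon_pot [221.  210.4] 0.6 [ 0.6816 -0.1229]
spoon_pot [237.7 148.7] 0.51 [ 0.4961 -0.2297]
top [0.4828 0.0753 1.4542] 467.757366353174 [ 0.04   -0.0046 -0.9992]
lid [282.2 180.9] 0.91 [0.5857 0.1816]
lid [187.3 149.6] 0.9 [0.6863 0.4587]
lid [280.2 269.5] 0.88 [0.3296 0.1943]
lid [204.1 249. ] 0.87 [0.3944 0.4144]
lid_near_end [223.3 230.4] 0.91 [0.447  0.3567]
lid_near_end [298.4 251.4] 0.9 [0.3804 0.1402]
lid_near_end [341.8 231.9] 0.82 [0.433  0.0132]
lid_
[... 227 characters left out ...]
05.9 193.7] 0.91 [ 0.5393 -0.1825]
cup [320.1 188.1] 0.65 [0.5616 0.0722]
sugar_bowl [243.6 197.1] 0.85 [0.542  0.2951]
spoon_pot [381.8 147.1] 0.81 [ 0.6905 -0.1251]
spoon_pot [320.1 189.9] 0.25 [0.5618 0.0722]
{'time_s': np.float64(1.0), 'joint_positions': array([-1.347,  0.264,  1.604,  0.   ,  1.274, -0.037]), 'joint_vel': array([ 0.001,  0.   , -0.001,  0.001,  0.001,  0.001]), 'effort': array([  0.001, -50.207, -35.727,   0.073,   0.018,  -0.   ]), 'ee_pos': array([ 0.174, -0.652,  0.239]), 'tcp_rot': array([-3.115, -0.409, -0.   ]), 'wrist_force': array([0.391, 0.177, 0.302]), 'ft_torque': array([ 0.023,  0.03 , -0.025]), 'grip_force': np.float64(0.0), 'finger_gap': np.float64(0.997)}
```

View pics/top1.png

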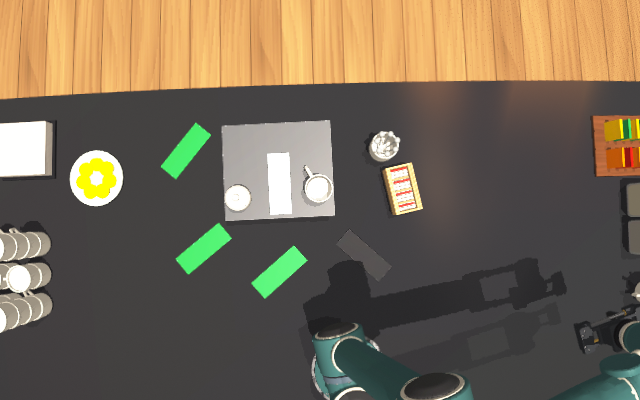

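View pics/scene1.png

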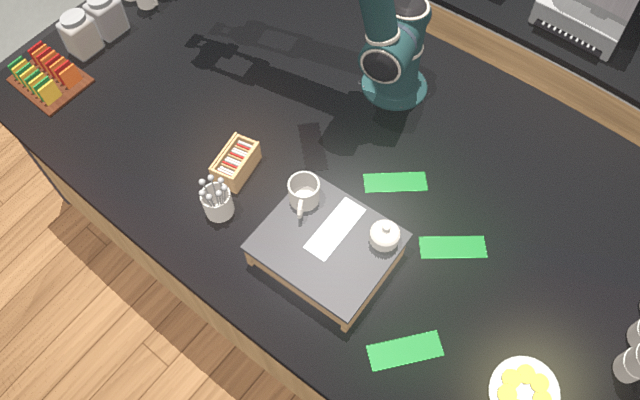

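The top view shows the pale lid on the slab at (279,184). The look-alikes are green at (187,150), (204,249) and (280,270), and dark at (363,254). The box is at (403,189), the cup at (318,188), the bowl at (237,198) and the pot at (384,146). I choose the pale one on the slab; next I check it in a crop and measure its outline.

```bash
cat > b.py <<'E'
from h import *
np.set_printoptions(precision=4,suppress=True)
c=shot('top'); im=c['image']
cv2.imwrite('pics/crop.png',cv2.resize(im[110:230,210:440,::-1],None,fx=3.4,fy=3.4,interpolation=cv2.INTER_CUBIC))
def rect(mask,pt,z):
    n,l=cv2.connectedComponents(mask.astype(np.uint8)); k=l[pt[1],pt[0]]
    ys,xs=np.where(l==k); P=np.array([world(c,(x,y),z)[:2] for x,y in zip(xs,ys)])*1000
    (ct,sz,a)=cv2.minAreaRect(P.astype(np.float32)); 
    print(len(xs),'mean',P.mean(0),'rect',ct,sz,a); print(cv2.boxPoints((ct,sz,a)))
g=im.min(2)
print(im[184,279],im[150,260],im[190,388],im[217,280])
rect(g>185,(279,184),.102)
hsv=cv2.cvtColor(im,cv2.COLOR_RGB2HSV)
rect((g>60)&(np.arange(640)<337),(260,150),.1)
sub=np.zeros_like(g);sub[160:220,380:428]=1
rect((im.max(2)>110)&(sub>0),(386,190),.075)
E
python3 b.py
```

```text
[255 255 255] [178 174 170] [140 106  68] [197 191 187]
3072 mean [563.7597 133.4179] rect (582.5933227539062, 129.09947204589844) (203.87191772460938, 188.0304718017578) 1.2585673332214355
[[478.6169 220.8531]
 [482.7469  32.868 ]
 [686.5697  37.3459]
 [682.4397 225.331 ]]
129567 mean [551.9894 531.981 ] rect (567.9478759765625, 545.52197265625) (1074.248779296875, 1259.917724609375) 89.95411682128906
[[ -62.4409    8.9022]
 [1197.4763    7.8933]
 [1198.3367 1082.1417]
 [ -61.5806 1083.1506]]
254502 mean [532.5034  75.8863] rect (538.9689331054688, 72.8631591796875) (2092.814453125, 1286.70361328125) 88.38552856445312
[[-133.6091 -955.0028]
 [1152.5839 -991.2545]
 [1211.547  1100.7291]
 [ -74.646  1136.9808]]
```

View pics/crop.png

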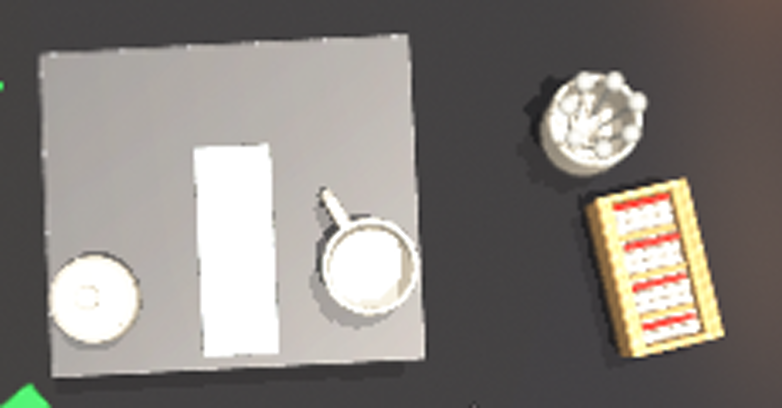

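The crop confirms a plain white lid with crop corners (194,147), (269,143), (203,356) and (279,352), and no other pale plate. Next I measure the corners.

```bash
cat > b2.py <<'E'
from h import *
np.set_printoptions(precision=1,suppress=True)
c=shot('top'); im=c['image']; g=im.min(2)
def poly(mask,roi,z):
    m=np.zeros(g.shape,np.uint8); x0,y0,x1,y1=roi; m[y0:y1,x0:x1]=mask[y0:y1,x0:x1]
    cn=max(cv2.findContours(m,0,1)[0],key=cv2.contourArea)[:,0]
    P=np.array([world(c,p,z)[:2] for p in cn])*1000
    (ct,sz,a)=cv2.minAreaRect(P.astype(np.float32)); print(np.array(ct),np.array(sz),a);print(cv2.boxPoints((ct,sz,a)))
poly(g>240,(262,145,296,220),.102)
poly(g>110,(215,110,340,228),.1)
poly(im[:,:,0]>150,(380,160,426,220),.075)
def crop(p): return world(c,(p[0]/3.4+210-.35,p[1]/3.4+110-.35),Zc)[:2]*1000
Zc=.1
for p in [(40,54),(408,35),(425,357),(52,377)]: print('slab',crop(p))
for p in [(194,147),(269,143),(203,356),(279,352)]: print('lid',crop(p))
Zc=.075
for p in [(586,195),(686,178),(723,337),(630,358)]: print('box',crop(p))
E
python3 b2.py
```

```text
[579.3 190.7] [177.9  64. ] 0.9357178807258606
[[489.8 221.3]
 [490.8 157.3]
 [668.8 160.2]
 [667.7 224.2]]
[618.6 195.2] [280.1 320.3] 1.2335907220840454
[[475.1 352.3]
 [482.   32.1]
 [762.   38.1]
 [755.2 358.4]]
[ 555.5 -175.1] [143.2  83.9] 11.50069522857666
[[ 476.9 -148.2]
 [ 493.7 -230.5]
 [ 634.  -201.9]
 [ 617.3 -119.7]]
slab [754.1 356.4]
slab [760.4  38.5]
slab [483.4  32.4]
slab [475.5 351.2]
lid [668.9 224.8]
lid [670.4 160.4]
lid [489.8 221.4]
lid [491.3 156.5]
box [ 620.4 -113.2]
box [ 633.  -201.7]
box [ 493.  -228.9]
box [ 477.2 -146.6]
```

Measured sizes match: lid 178×64 at (579,191) with yaw 0.9°, slab edge at x≈479, box front middle ≈(485,-189) with yaw ≈11.4°. I'll close the fingers, cross over at height, and turn the wide body along x to clear the cup and bowl.

>>> servo_tool(
  moves=[
    [[17, 35, 0, 3.1], [17, 35, 0, 3.1], [17, 35, 0, 3.1], [17, 35, 0, 3.1], [17, 35, 0, 3.1], [17, 35, 0, 3.1], [17, 35, 0, 3.1], [17, 35, 0, 3.1], [17, 35, 0, 3.1], [17, 35, 0, 3.1], [17, 35, 0, 3.1], [17, 35, 0, 3.1]],
  ],
  hand=0,
  grip_force=20,
)

```text
time_s: 2.1
ee_pos: [0.3785, -0.2305, 0.2391]
tcp_rot: [2.82, 1.383, 0.001]
wrist_force: [0.1, 0.3, 0.3]
finger_gap: 0.116
grip_force: 0.0
```

```bash
cat > w.py <<'E'
from h import *
import sys
np.set_printoptions(precision=4,suppress=True)
c=shot('wrist',sys.argv[1] if len(sys.argv)>1 else None); print(np.array(c['mount']),c['o'])
Z=dict(lid=.1,lid_near_end=.1,slab_edge=.1,box=0,lid_home=.07,cup=.1,sugar_bowl=.1,spoon_pot=0)
for k,z in Z.items():
    for d in r.pinpoint('wrist',k)[:2]: print(k,np.round(d['uv'],1),round(d['conf'],2),world(c,d['uv'],z)[:2])
E
python3 w.py w1.png
```

```text
[[ 0.0001 -0.9619 -0.2734  0.0706]
 [ 1.      0.0001  0.0003  0.    ]
 [-0.0003 -0.2734  0.9619 -0.1451]
 [ 0.      0.      0.      1.    ]] [ 0.4215 -0.1746  0.3842]
lid [213.7  62.7] 0.86 [ 0.3748 -0.0875]
box [368.4  88.6] 0.96 [ 0.4847 -0.1901]
lid_home [414.3  38. ] 0.87 [ 0.5324 -0.1773]
```

>>> servo_tool(
  moves=[
    [[17, 35, 0, 3.1], [17, 35, 0, 3.1], [17, 35, 0, 3.1], [17, 35, 0, 3.1], [17, 35, 0, 3.1], [17, 35, 0, 3.1], [17, 35, 0, 3.1], [17, 35, 0, 3.1], [17, 35, 0, 3.1], [17, 35, 0, 3.1], [17, 35, 0, 3.1], [17, 35, 0, 3.1]],
  ],
)

```text
time_s: 3.55
ee_pos: [0.5833, 0.1882, 0.2384]
tcp_rot: [2.234, 2.209, -0.001]
wrist_force: [0.8, -1.3, -0.2]
finger_gap: 0.009
grip_force: 0.0
```

>>> servo_tool(
  moves=[
    [[0, 0, -20, 0], [0, 0, -20, 0], [0, 0, -20, 0], [0, 0, -20, 0], [0, 0, -20, 0], [0, 0, -12, 0], [0, 0, -8, 0], [0, 0, -4, 0], [0, 0, 0, 0], [0, 0, 0, 0]],
  ],
)

```text
time_s: 4.38
ee_pos: [0.5828, 0.1877, 0.1155]
tcp_rot: [2.234, 2.208, 0.002]
wrist_force: [-0.2, -0.3, 0.8]
finger_gap: 0.002
grip_force: 0.0
```

>>> servo_tool(
  moves=[
    [[0, 0.6, -3, 0], [0, 0.6, -2.5, 0], [0, 0.6, -1, 0], [0, 0.6, -0.3, 0], [0, 0.6, -0.3, 0], [0, 0, -0.3, 0], [0, 0, -0.3, 0], [0, 0, -0.3, 0], [0, 0, -0.3, 0], [0, 0, -0.3, 0], [0, 0, 0, 0]],
  ],
)

```text
time_s: 5.3
ee_pos: [0.582, 0.1908, 0.106]
tcp_rot: [-2.234, -2.209, 0.0]
wrist_force: [0.1, 0.9, -0.5]
finger_gap: 0.006
grip_force: 0.0
```

>>> servo_tool(
  moves=[
    [[0, 0, -0.3, 0], [0, 0, -0.3, 0], [0, 0, -0.3, 0], [0, 0, -0.3, 0], [0, 0, -0.3, 0], [0, 0, 0, 0]],
  ],
)

```text
time_s: 5.8
ee_pos: [0.582, 0.1908, 0.1045]
tcp_rot: [-2.234, -2.209, 0.0]
wrist_force: [-0.0, -0.0, 0.2]
finger_gap: 0.003
grip_force: 0.0
```

>>> servo_tool(
  moves=[
    [[0, 0, -0.3, 0], [0, 0, -0.3, 0], [0, 0, -0.3, 0], [0, 0, -0.3, 0], [0, 0, 0, 0]],
  ],
)

```text
time_s: 6.22
ee_pos: [0.582, 0.1908, 0.1033]
tcp_rot: [-2.234, -2.209, 0.0]
wrist_force: [-0.9, -0.9, 0.6]
finger_gap: 0.005
grip_force: 0.0
```

>>> servo_tool(
  moves=[
    [[0, 0, -0.3, 0], [0, 0, -0.3, 0], [0, 0, -0.2, 0], [0, 0, 0, 0]],
  ],
)

```text
time_s: 6.55
ee_pos: [0.582, 0.1908, 0.1025]
tcp_rot: [-2.234, -2.209, 0.0]
wrist_force: [0.6, 1.0, 0.5]
finger_gap: 0.006
grip_force: 0.0
```

>>> servo_tool(
  moves=[
    [[0, 0, -0.3, 0], [0, 0, -0.3, 0], [0, 0, 0, 0]],
  ],
)

```text
time_s: 6.8
ee_pos: [0.5823, 0.1909, 0.1025]
tcp_rot: [2.234, 2.208, 0.001]
wrist_force: [-0.6, 0.5, 2.9]
finger_gap: 0.005
grip_force: 1.4
```

>>> servo_tool(
  moves=[
    [[0, 0, -0.2, 0], [0, 0, -0.2, 0], [0, 0, 0, 0], [0, 0, 0, 0]],
  ],
)

```text
time_s: 7.13
ee_pos: [0.5825, 0.191, 0.1025]
tcp_rot: [2.234, 2.208, 0.002]
wrist_force: [-0.4, -1.2, 4.3]
finger_gap: -0.0
grip_force: 2.6
```

>>> servo_tool(
  moves=[
    [[0, 0, -0.1, 0], [-0.5, 0, 0, 0], [-1, 0, 0, 0], [-1.5, 0, 0, 0], [-2, 0, 0, 0], [-2, 0, 0, 0], [-2, 0, 0, 0], [-1, 0, 0, 0], [0, 0, 0, 0]],
  ],
)

```text
time_s: 7.88
ee_pos: [0.5728, 0.1911, 0.1024]
tcp_rot: [2.233, 2.208, 0.003]
wrist_force: [0.1, -0.4, 6.4]
finger_gap: 0.002
grip_force: 2.9
```

```bash
cat > l.py <<'E'
from h import *
np.set_printoptions(precision=1,suppress=True)
print(r.get_state()['wrist_force'])
for n in('top','scene'):
    c=shot(n)
    print(n,[(np.round(d['conf'],2),world(c,d['uv'],.1)[:2]*1000) for d in r.pinpoint(n,'lid_near_end')[:5]])
c=shot('top','top_l.png'); im=c['image']; m=np.zeros(im.shape[:2],np.uint8); m[145:245,255:300]=(im.min(2)>225)[145:245,255:300]
cn=max(cv2.findContours(m,0,1)[0],key=cv2.contourArea)[:,0]
P=np.array([world(c,p,.102)[:2] for p in cn])*1000
P=cv2.boxPoints(cv2.minAreaRect(P.astype(np.float32))); print(P, cv2.minAreaRect(P))
E
python3 l.py
```

```text
[ 0.1 -0.4  6.4]
top [(np.float64(0.96), array([755.2, 409. ])), (np.float64(0.95), array([423.2,  13.2])), (np.float64(0.75), array([445.2, 344.4])), (np.float64(0.49), array([474.2, 188.9]))]
scene [(np.float64(0.85), array([786.4, 443.8])), (np.float64(0.65), array([507.7, 383.5])), (np.float64(0.62), array([421. , 169.6]))]
[[482.8 168.3]
 [483.3 157.9]
 [541.5 160.2]
 [541.1 170.6]] ((512.1759033203125, 164.23007202148438), (58.30940628051758, 10.391912460327148), 2.2742178440093994)
```

The lid follows (near edge ≈483, with a little slip). I continue.

>>> servo_tool(
  moves=[
    [[-1, 0, 0, 0], [-2, 0, 0, 0], [-3, 0, 0, 0], [-3, 0, 0, 0], [-3, 0, 0, 0], [-3, 0, 0, 0], [-3, 0, 0, 0], [-3, 0, 0, 0], [-2, 0, 0, 0], [-1, 0, 0, 0], [0, 0, 0, 0]],
  ],
)

```text
time_s: 9.05
ee_pos: [0.5487, 0.1911, 0.1024]
tcp_rot: [2.233, 2.208, 0.003]
wrist_force: [0.5, 0.3, 5.3]
finger_gap: 0.004
grip_force: 3.1
```

```bash
sed -i "s/top_l.png/top_l2.png/" l.py; python3 l.py; python3 -c "
import cv2;i=cv2.imread('pics/top_l2.png');cv2.imwrite('pics/c2.png',cv2.resize(i[130:260,200:350],None,fx=4,fy=4))"
```

```text
[0.5 0.3 5.3]
top [(np.float64(0.87), array([423.4,  12.6])), (np.float64(0.69), array([449.5, 354.6])), (np.float64(0.68), array([759.1, 402.2])), (np.float64(0.64), array([456.6, 188.2]))]
scene [(np.float64(0.78), array([424.4, 174.8])), (np.float64(0.75), array([499.7, 377.6])), (np.float64(0.66), array([466.6,  55.5])), (np.float64(0.57), array([792.9, 440.7])), (np.float64(0.56), array([448.3, 185. ]))]
[[459.5 167.2]
 [460.3 156.7]
 [518.2 161.6]
 [517.3 172.1]] ((488.8427429199219, 164.4124755859375), (58.074981689453125, 10.538570404052734), 4.791510581970215)
```

View pics/c2.png

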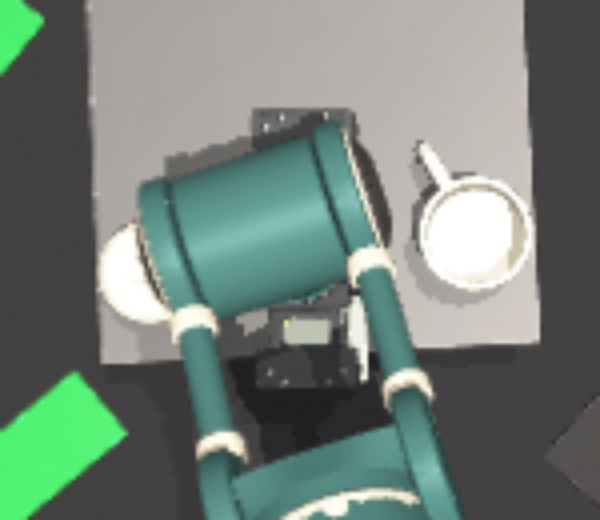

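The crop shows the lid's right strip at (360,340), its near corner now ~20 mm past the slab edge. The cup and bowl haven't moved. I slide another 24 mm.

>>> servo_tool(
  moves=[
    [[-1, 0, 0, 0], [-2, 0, 0, 0], [-3, 0, 0, 0], [-3, 0, 0, 0], [-3, 0, 0, 0], [-3, 0, 0, 0], [-3, 0, 0, 0], [-3, 0, 0, 0], [-2, 0, 0, 0], [-1, 0, 0, 0], [0, 0, 0, 0], [0, 0, 0.5, 0]],
  ],
)

```text
time_s: 10.3
ee_pos: [0.5244, 0.191, 0.1024]
tcp_rot: [2.234, 2.208, 0.002]
wrist_force: [1.1, -0.6, 2.7]
finger_gap: 0.004
grip_force: 1.2
```

>>> servo_tool(
  moves=[
    [[0, 0, 1, 0], [0, 0, 3, 0], [0, 0, 10, 0], [0, 0, 20, 0], [0, 0, 25, 0], [0, 0, 30, 0], [0, 0, 20, 0], [-20, 0, 10, -5], [-30, 0, 0, -7.1], [-30, 0, 0, -7.1], [-30, 0, 0, -7.1], [-20, 0, 0, -7.1]],
  ],
)

```text
time_s: 11.3
ee_pos: [0.3913, 0.1905, 0.221]
tcp_rot: [-2.779, -1.465, 0.002]
wrist_force: [0.2, -0.2, 0.3]
finger_gap: 0.005
grip_force: 0.0
```

>>> servo_tool(
  moves=[
    [[0, 0, 0, -7.1], [0, 0, 0, -7.1], [0, 0, 0, -7.1], [0, 0, 0, -7.1], [0, 0, 0, -7.1], [0, 0, 0, -7.1], [0, 0, 0, -7.1], [0, 0, 0, -6], [0, 0, 0, 0]],
  ],
  hand=88,
)

```text
time_s: 12.05
ee_pos: [0.3937, 0.1907, 0.2212]
tcp_rot: [3.141, 0.003, -0.001]
wrist_force: [-0.0, 0.3, 1.4]
finger_gap: 0.66
grip_force: 0.0
```

```bash
python3 w.py w2.png; sed -i "s/top_l2.png/top_l3.png/" l.py; python3 l.py
```

```text
[[ 0.0001 -0.9618 -0.2737  0.0706]
 [ 1.      0.0004 -0.0009  0.0001]
 [ 0.001  -0.2737  0.9618 -0.1451]
 [ 0.      0.      0.      1.    ]] [0.4644 0.1908 0.3663]
lid [110.2 177.3] 0.81 [0.4072 0.3767]
lid [306.  230.6] 0.68 [0.3564 0.2031]
lid_near_end [360.4 189.9] 0.84 [0.3961 0.1533]
lid_near_end [164.4 127.1] 0.77 [0.451  0.3228]
sugar_bowl [170.1  10.6] 0.58 [0.5382 0.3058]
[-0.9 -0.3 -0.3]
top [(np.float64(0.92), array([754.1, 411.1])), (np.float64(0.8), array([428.3,  10.8])), (np.float64(0.73), array([447.8, 343.8])), (np.float64(0.61), array([527.1, 183.4])), (np.float64(0.57), array([425.1, 189. ]))]
scene [(np.float64(0.85), array([425.7, 186.2])), (np.float64(0.83), array([784.5, 437.1])), (np.float64(0.64), array([495.7, 382.6])), (np.float64(0.63), array([466.5,  56.7])), (np.float64(0.62), array([429.6, 170.6]))]
[[432.8 220. ]
 [434.4 156.4]
 [611.5 161.1]
 [609.8 224.6]] ((522.1375122070312, 190.51522827148438), (177.14707946777344, 63.5687370300293), 1.5121573209762573)
```

View pics/w2.png

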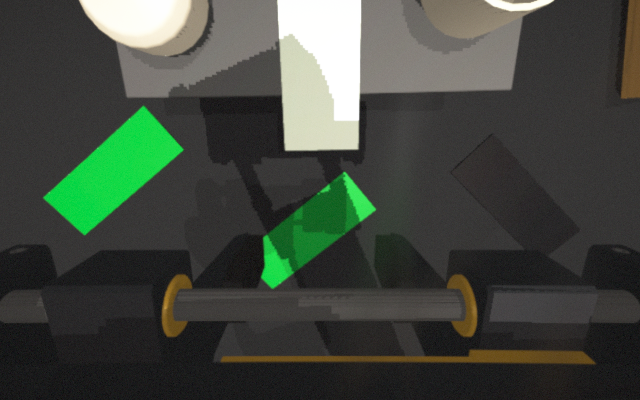

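The lid now overhangs ~45 mm: near end at x≈434, y≈188, yaw 1.5°. The wrist view agrees, with the near edge at (285–358,150) beyond the slab edge at row 95. Next I move over the overhang and descend with the fingers open.

>>> servo_tool(
  moves=[
    [[15, -1, 0, 1], [20, -1, 0, 0.5], [15, 0, 0, 0], [7, 0, -10, 0], [0, 0, -20, 0], [0, 0, -20, 0], [0, 0, -20, 0], [0, 0, -16, 0], [0, 0, 0, 0], [0, 0, 0, 0]],
  ],
  hand=88,
)

```text
time_s: 13.58
ee_pos: [0.4496, 0.1884, 0.1335]
tcp_rot: [3.14, 0.048, -0.005]
wrist_force: [-0.6, 0.0, 0.9]
finger_gap: 0.997
grip_force: 0.0
```

```bash
cat > w2.py <<'E'
from h import *
import sys
c=shot('wrist',sys.argv[1]); print(r.get_state()['ee_pos'],r.get_state()['tcp_rot'])
s=r.get_state()['ee_pos']
print('tcp px@lid',pix(c,[s[0],s[1],.102]),'edges',pix(c,[.4336,.1565,.102]),pix(c,[.4328,.220,.102]))
E
python3 w2.py w3.png
```

```text
[0.45071856 0.18879596 0.13485464] [ 3.14097646e+00  4.79506178e-02 -1.30649238e-03]
tcp px@lid [318.52114354 227.36816688] edges [368.20928837 253.83074217] [268.8058159 252.2084431]
```

View pics/w3.png

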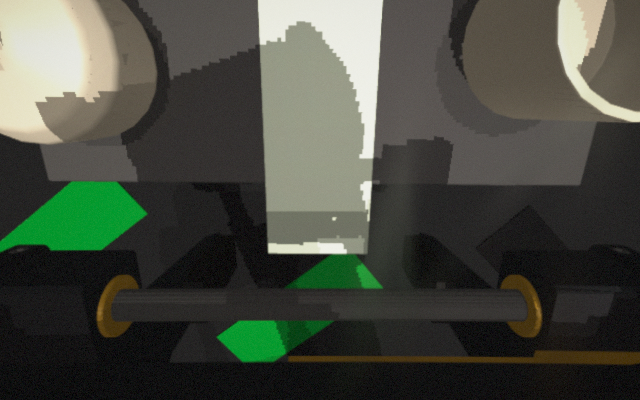

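The view matches the prediction to a pixel (lid end corners (268,253) and (367,253)). I descend to z≈85 and close.

>>> servo_tool(
  moves=[
    [[0, 0, -12, 0], [0, 0, -15, 0], [0, 0, -12, 0], [0, 0, -7, 0], [0, 0, -3, 0], [0, 0, 0, 0]],
  ],
)

```text
time_s: 14.13
ee_pos: [0.4505, 0.1887, 0.0852]
tcp_rot: [3.141, 0.048, -0.002]
wrist_force: [-0.2, -0.2, 0.2]
finger_gap: 0.997
grip_force: 0.0
```

>>> servo_tool(
  moves=[
    [[0, 0, 0, 0], [0, 0, 0, 0], [0, 0, 0, 0], [0, 0, 0, 0], [0, 0, 0, 0], [0, 0, 0, 0], [0, 0, 0, 0], [0, 0, 0, 0]],
  ],
  hand=55,
  grip_force=25,
)

```text
time_s: 14.8
ee_pos: [0.4515, 0.189, 0.0864]
tcp_rot: [-3.141, -0.048, -0.002]
wrist_force: [1.0, -0.2, 1.9]
finger_gap: 0.715
grip_force: 25.0
```

>>> servo_tool(
  moves=[
    [[0, 0, 0.5, 0], [0, 0, 1, 0], [0, 0, 3, 0], [0, 0, 6, 0], [0, 0, 12, 0], [0, 0, 15, 0], [0, 0, 20, 0], [0, 0, 20, 0], [0, 0, 20, 0], [0, 0, 15, 0], [0, 0, 8, 0], [0, 0, 0, 0]],
  ],
)

```text
time_s: 15.8
ee_pos: [0.4526, 0.1894, 0.2096]
tcp_rot: [-3.14, -0.048, -0.008]
wrist_force: [0.2, -0.0, -0.5]
finger_gap: 0.71
grip_force: 25.0
```

```bash
python3 w2.py w4.png; python3 - <<'E'
from h import *
s=shot('scene','sc4.png');w=cv2.imread('pics/w4.png')
a=cv2.resize(cv2.imread('pics/sc4.png')[100:300,200:460],(520,400)); b=cv2.resize(w,None,fx=.43,fy=.43)
o=np.zeros((400,520+b.shape[1],3),np.uint8);o[:,:520]=a;o[:b.shape[0],520:]=b;cv2.imwrite('pics/m4.png',o)
E
```

```text
[0.45170889 0.1890733  0.20790819] [-3.14033778 -0.04774726 -0.00388233]
tcp px@lid [319.72909883 197.98856128] edges [355.92634759 218.81990282] [284.06909859 217.53807284]
```

View pics/m4.png

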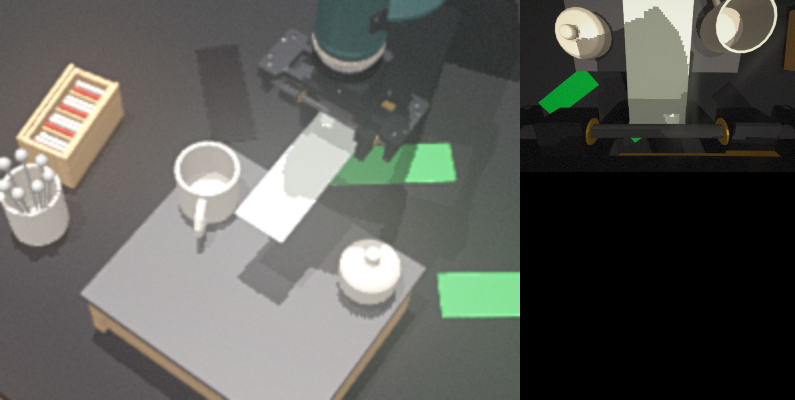

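```bash
cat > box.py <<'E'
from h import *
from scipy.ndimage import map_coordinates as mc
from itertools import product
np.set_printoptions(precision=1,suppress=True)
cs=[]
for n in('top','scene'):
    c=shot(n); im=cv2.GaussianBlur(cv2.imread(f'pics/{n}1.png'),(0,0),.8).astype(float)
    gx,gy=np.gradient(im,axis=(1,0)); cs.append((c,np.sqrt((gx**2+gy**2).sum(2))))
def pts(p):
    x,y,a=p; a=np.radians(a); L=[]
    for (c0,c1) in [((0,-40),(142,-40)),((142,-40),(142,40)),((0,40),(142,40)),((0,-34),(136,-34)),((136,-34),(136,34)),((0,34),(136,34))]:
        for t in np.linspace(.05,.95,30):
            q=np.array(c0)*(1-t)+np.array(c1)*t; L.append([x+q[0]*np.cos(a)-q[1]*np.sin(a),y+q[0]*np.sin(a)+q[1]*np.cos(a),75])
    for t in np.linspace(-38,38,30): L.append([x-t*np.sin(a),y+t*np.cos(a),70])
    return np.array(L)/1000
def sc(p,which=(0,1)):
    tot=0
    for i in which:
        c,g=cs[i]; uv=np.array([pix(c,X) for X in pts(p)]); tot+=mc(g,[uv[:,1],uv[:,0]],order=1).mean()
    return tot
from scipy.optimize import minimize
for w in((0,1),(0,),(1,)):
    b=min((minimize(lambda p:-sc(p,w),[485+dx,-189.5+dy,11.4+da],method='Nelder-Mead',options=dict(initial_simplex=[[485+dx,-189.5+dy,11.4+da],[488+dx,-189.5+dy,11.4+da],[485+dx,-186.5+dy,11.4+da],[485+dx,-189.5+dy,13+da]],maxiter=80)) for dx,dy,da in [(0,0,0),(-3,3,-1),(3,-3,1),(-3,-3,0)]),key=lambda m:m.fun); print(w,b.x,b.fun)
    if len(w)==2: B=b.x
o=[]
for n,(c,_) in zip(('top','scene'),cs):
    im=cv2.imread(f'pics/{n}1.png'); u0,v0=(375,150) if n=='top' else (195,115)
    k=cv2.resize(im[v0:v0+80,u0:u0+80],None,fx=5,fy=5,interpolation=cv2.INTER_CUBIC)
    for X in pts(B):
        u=(pix(c,X)-[u0,v0]+.5)*5; cv2.circle(k,(int(u[0]),int(u[1])),1,(255,0,0),-1)
    o.append(k)
cv2.imwrite('pics/box.png',np.hstack(o))
c=cs[1][0]
for z in(.19,.2,.21,.225): print(z,pix(c,[.611,.163,z]),pix(c,[.609,.227,z]))
E
python3 box.py
```

```text
(0, 1) [ 485.7 -192.6   11.5] -104.36510683793043
(0,) [ 486.  -191.    11.6] -64.82483415577987
(1,) [ 483.2 -194.7   11.8] -46.30056249617008
0.19 [318.4 213.6] [341.2 228. ]
0.2 [318.4 211.5] [341.4 225.9]
0.21 [318.3 209.3] [341.5 223.7]
0.225 [318.3 205.9] [341.8 220.5]
```

View pics/box.png

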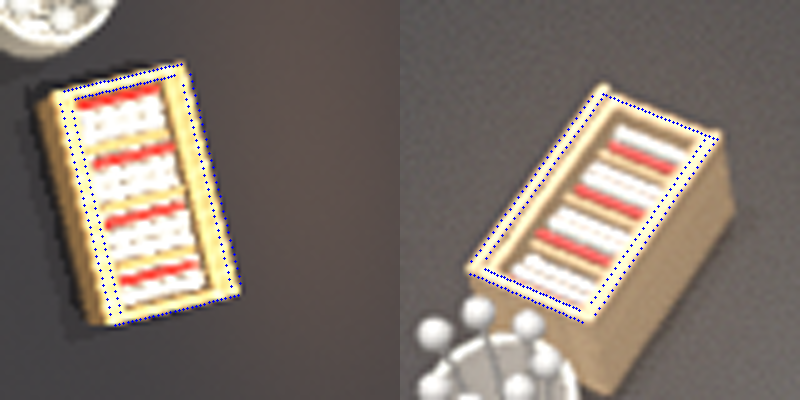

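The fitted outline lies on the rims in both views (within ~1 px): box at ≈(486,-192), yaw 11.5°. The lid hangs level (far corners imply z≈0.22). Next I carry it over.

>>> servo_tool(
  moves=[
    [[0, -4, 0, 0], [0, -9, 0, 0.5], [0, -15, 0, 0.5], [0, -20, 0, 0.5], [0, -24, 0, 0.5], [0, -26, 0, 0.5], [0, -26, 0, 0.5], [0, -26, 0, 0.5], [0, -26, 0, 0.5], [0, -26, 0, 0.5], [0, -26, 0, 0.5], [0, -26, 0, 0.5]],
  ],
)

```text
time_s: 17.0
ee_pos: [0.4501, -0.0665, 0.2055]
tcp_rot: [-3.135, -0.199, 0.003]
wrist_force: [0.3, 0.3, -0.3]
finger_gap: 0.711
grip_force: 25.0
```

>>> servo_tool(
  moves=[
    [[0, -26, 0, 0.5], [0, -26, 0, 0.5], [0, -24, 0, 0.5], [0, -20, 0, 0.5], [0, -16, 0, 0.5], [0, -11, 0, 0.5], [0, -6, 0, 0.5], [0, -3, 0, 0.5], [0, -1, 0, 0.25], [0, 0, 0, 0], [0, 0, 0, 0]],
  ],
)

```text
time_s: 17.92
ee_pos: [0.4509, -0.1975, 0.2063]
tcp_rot: [-3.125, -0.315, 0.001]
wrist_force: [0.0, 0.4, 0.1]
finger_gap: 0.713
grip_force: 25.0
```

>>> servo_tool(
  moves=[
    [[0, 0, -5, 0], [0, 0, -12, 0], [0, 0, -18, 0], [0, 0, -20, 0], [0, 0, -20, 0], [0, 0, -20, 0], [0, 0, -16, 0], [0, 0, -10, 0], [0, 0, -5, 0], [0, 0, 0, 0], [0, 0, 0, 0]],
  ],
)

```text
time_s: 18.83
ee_pos: [0.4513, -0.1981, 0.0807]
tcp_rot: [3.126, 0.315, 0.0]
wrist_force: [0.4, 0.7, -0.3]
finger_gap: 0.711
grip_force: 25.0
```

```bash
cat > v.py <<'E'
from h import *
import sys
np.set_printoptions(precision=1,suppress=True)
c=shot('wrist',sys.argv[1]); s=r.get_state(); p=np.array(s['ee_pos'])*1000; print(p,s['tcp_rot'])
yt=2*np.arctan2(s['tcp_rot'][1],s['tcp_rot'][0]); yt=np.arctan2(np.sin(yt),np.cos(yt)); print('yaw',np.degrees(yt))
def fr(o,a,x,y,z): return np.array([o[0]+x*np.cos(a)-y*np.sin(a),o[1]+x*np.sin(a)+y*np.cos(a),z])/1000
im=cv2.imread('pics/'+sys.argv[1]); K=2.0
rows=slice(0,300); k=cv2.resize(im[0:280,140:500],None,fx=K,fy=K,interpolation=cv2.INTER_CUBIC)
def line(A,B,col):
    for t in np.linspace(0,1,60):
        u=(pix(c,A*(1-t)+B*t)-[140,0]+.5)*K; cv2.circle(k,(int(u[0]),int(u[1])),0,col,-1)
bo=(485.7,-191.7);a=np.radians(11.5)
for y in(-40,-34,34,40): line(fr(bo,a,0,y,75),fr(bo,a,142,y,75),(255,0,0))
line(fr(bo,a,0,-40,70),fr(bo,a,0,40,70),(255,0,0));line(fr(bo,a,142,-40,75),fr(bo,a,142,40,75),(255,0,0))
zl=p[2]+16.5
for y in(-32,32): line(fr(p,yt,-17,y,zl),fr(p,yt,161,y,zl),(0,0,255))
line(fr(p,yt,-17,-32,zl),fr(p,yt,-17,32,zl),(0,0,255));line(fr(p,yt,161,-32,zl),fr(p,yt,161,32,zl),(0,0,255))
cv2.imwrite('pics/ov_'+sys.argv[1],k)
E
python3 v.py w5.png
```

```text
[ 451.8 -198.4   81.3] [3.1 0.3 0. ]
yaw 11.500445740531127
```

View pics/ov_w5.png

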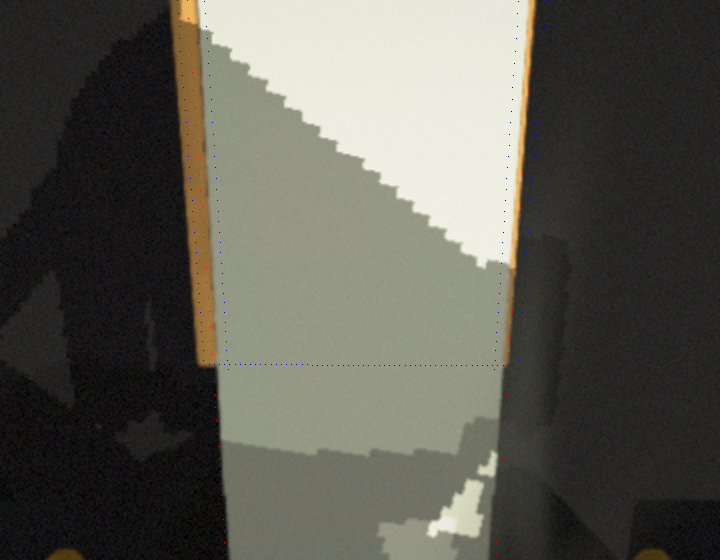

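```bash
python3 - <<'E'
from h import *
np.set_printoptions(precision=2,suppress=True)
c=shot('wrist');im=cv2.cvtColor(c['image'],cv2.COLOR_RGB2HSV).astype(int); I=c['image'].astype(int)
p=np.array(r.get_state()['ee_pos'])*1000;a=np.radians(11.5);e=np.array([np.cos(a),np.sin(a)]);n=np.array([-e[1],e[0]])
def loc(u,v,z):
    w=world(c,(u,v),z)[:2]*1000-p[:2]; return np.array([w@e,w@n])
for v in(20,60,100,140,170,178):
    row=(im[v,:,1]>110)&(im[v,:,0]<25)&(im[v,:,2]>60); xs=np.where(row[180:480])[0]+180
    m=xs[xs<320];q=xs[xs>320]
    if len(m) and len(q): print(v,m.min(),m.max(),q.min(),q.max(),'outer L/R',loc(m.min()-.5,v,.075),loc(q.max()+.5,v,.075),'lid L/R',loc(m.max()+.5,v,.098),loc(q.min()-.5,v,.098))
for u in(242,244,393): 
    col=(im[:,u,1]>110)&(im[:,u,0]<25)&(im[:,u,2]>60); ys=np.where(col[100:220])[0]+100
    if len(ys): print('front',u,ys.max(),loc(u,ys.max()+.5,.0735))
E
```

```text
20 226 238 403 405 outer L/R [109.18  41.6 ] [109.21 -38.06] lid L/R [103.29  30.45] [103.3  -31.12]
60 229 241 400 401 outer L/R [93.02 41.68] [ 93.05 -37.58] lid L/R [89.58 30.34] [ 89.59 -31.06]
100 232 243 398 398 outer L/R [75.65 41.74] [ 75.67 -37.52] lid L/R [74.85 30.62] [ 74.85 -31.38]
140 235 245 395 395 outer L/R [56.97 41.78] [ 56.98 -37.43] lid L/R [59.  30.9] [ 59.   -31.29]
170 237 247 393 393 outer L/R [42.03 41.93] [ 42.04 -37.47] lid L/R [46.32 30.89] [ 46.33 -31.31]
front 242 183 [34.68 40.03]
front 244 183 [34.68 39.  ]
front 393 176 [ 38.38 -37.81]
```

The wrist view shows the lid 2.3–2.7 mm right of the box centre with the box yaw ≈0.3° less; its front face is 35 mm ahead of the TCP (home 25). I correct and descend near the rims.

>>> servo_tool(
  moves=[
    [[-0.2, 1, 0, -0.1], [-0.2, 1, 0, -0.1], [-0.1, 0.6, 0, -0.1], [0, 0, -4, 0], [0, 0, -6, 0], [0, 0, -4, 0], [0, 0, -2, 0], [0, 0, 0, 0], [0, 0, 0, 0]],
  ],
)

```text
time_s: 19.68
ee_pos: [0.4502, -0.1954, 0.064]
tcp_rot: [-3.126, -0.306, 0.001]
wrist_force: [0.3, -0.2, -0.5]
finger_gap: 0.711
grip_force: 25.0
```

```bash
cat > m.py <<'E'
from h import *
import sys
np.set_printoptions(precision=2,suppress=True)
c=shot('wrist',sys.argv[1]);im=cv2.cvtColor(c['image'],cv2.COLOR_RGB2HSV).astype(int)
s=r.get_state();p=np.array(s['ee_pos'])*1000;a=2*np.arctan2(s['tcp_rot'][1],s['tcp_rot'][0]);e=np.array([np.cos(a),np.sin(a)])
if e[0]<0:e=-e
n=np.array([-e[1],e[0]]);zl=(p[2]+16.7)/1000;print(p)
def loc(u,v,z):
    w=world(c,(u,v),z)[:2]*1000-p[:2]; return np.array([w@e,w@n])
for v in range(15,200,20):
    row=(im[v,:,1]>110)&(im[v,:,0]<25)&(im[v,:,2]>60); xs=np.where(row[180:480])[0]+180
    m=xs[xs<320];q=xs[xs>320]
    if len(m) and len(q): print(v,m.min(),m.max(),q.min(),q.max(),'outer L/R',loc(m.min()-.5,v,.075),loc(q.max()+.5,v,.075),'lid L/R',loc(m.max()+.5,v,zl),loc(q.min()-.5,v,zl))
E
python3 m.py w6.png
```

```text
[ 450.49 -195.59   64.33]
15 220 238 404 422 outer L/R [106.41  39.03] [106.37 -40.08] lid L/R [104.83  30.22] [104.8  -31.23]
35 222 240 403 421 outer L/R [99.45 38.92] [ 99.42 -40.39] lid L/R [98.18 29.98] [ 98.16 -31.4 ]
55 224 241 401 419 outer L/R [92.24 38.79] [ 92.22 -40.3 ] lid L/R [91.29 30.12] [ 91.27 -31.18]
75 226 242 399 417 outer L/R [84.76 38.65] [ 84.74 -40.2 ] lid L/R [84.14 30.26] [ 84.13 -30.96]
95 227 243 398 415 outer L/R [77.   38.93] [ 77.   -40.09] lid L/R [76.73 30.4 ] [ 76.73 -31.12]
115 229 244 397 414 outer L/R [68.96 38.78] [ 68.96 -40.4 ] lid L/R [69.04 30.54] [ 69.05 -31.28]
135 231 245 395 412 outer L/R [60.61 38.61] [ 60.62 -40.28] lid L/R [61.07 30.68] [ 61.08 -31.03]
155 232 246 394 411 outer L/R [51.95 38.88] [ 51.97 -40.58] lid L/R [52.79 30.82] [ 52.81 -31.19]
175 234 247 393 409 outer L/R [42.96 38.71] [ 42.99 -40.45] lid L/R [44.21 30.96] [ 44.23 -31.35]
```

Centred within ~0.5 mm. I lower slowly.

>>> servo_tool(
  moves=[
    [[0, -0.3, -1.5, 0], [0, 0, -1.5, 0], [0, 0, -0.6, 0], [0, 0, -0.3, 0], [0, 0, -0.3, 0], [0, 0, -0.3, 0], [0, 0, -0.3, 0], [0, 0, -0.3, 0], [0, 0, -0.3, 0], [0, 0, -0.3, 0], [0, 0, -0.3, 0], [0, 0, 0, 0]],
  ],
)

```text
time_s: 20.73
ee_pos: [0.4505, -0.1959, 0.0585]
tcp_rot: [-3.127, -0.306, 0.0]
wrist_force: [-0.1, -1.1, -0.0]
finger_gap: 0.712
grip_force: 25.0
```

>>> servo_tool(
  moves=[
    [[0, 0, -0.3, 0], [0, 0, -0.3, 0], [0, 0, -0.3, 0], [0, 0, -0.3, 0], [0, 0, 0, 0]],
  ],
)

```text
time_s: 21.15
ee_pos: [0.4505, -0.1959, 0.0572]
tcp_rot: [-3.127, -0.306, 0.0]
wrist_force: [-0.8, 0.7, -1.0]
finger_gap: 0.709
grip_force: 25.0
```

>>> servo_tool(
  moves=[
    [[0, 0, -0.3, 0], [0, 0, -0.3, 0], [0, 0, -0.2, 0], [0, 0, 0, 0]],
  ],
)

```text
time_s: 21.48
ee_pos: [0.4506, -0.1959, 0.0566]
tcp_rot: [3.127, 0.306, -0.0]
wrist_force: [0.3, -0.6, 0.8]
finger_gap: 0.709
grip_force: 25.0
```

>>> servo_tool(
  moves=[
    [[0, 0, -0.2, 0], [0, 0, -0.2, 0], [0, 0, 0, 0]],
  ],
)

```text
time_s: 21.73
ee_pos: [0.4506, -0.1959, 0.0562]
tcp_rot: [3.127, 0.306, 0.0]
wrist_force: [0.3, 0.5, 1.9]
finger_gap: 0.71
grip_force: 25.0
```

>>> servo_tool(
  moves=[
    [[0, 0, -0.2, 0], [0, 0, -0.2, 0], [0, 0, 0, 0]],
  ],
)

```text
time_s: 21.98
ee_pos: [0.4506, -0.1959, 0.0558]
tcp_rot: [3.127, 0.306, 0.0]
wrist_force: [-0.4, 0.5, 1.7]
finger_gap: 0.71
grip_force: 25.0
```

>>> servo_tool(
  moves=[
    [[0, 0, -0.2, 0], [0, 0, -0.2, 0], [0, 0, 0, 0]],
  ],
)

```text
time_s: 22.23
ee_pos: [0.4506, -0.1959, 0.0554]
tcp_rot: [3.127, 0.306, 0.0]
wrist_force: [-1.1, 0.2, 1.6]
finger_gap: 0.706
grip_force: 25.0
```

>>> servo_tool(
  moves=[
    [[0, 0, -0.2, 0], [0, 0, -0.2, 0], [0, 0, 0, 0]],
  ],
)

```text
time_s: 22.48
ee_pos: [0.4506, -0.1959, 0.055]
tcp_rot: [3.127, 0.306, 0.0]
wrist_force: [-1.0, 1.0, 3.5]
finger_gap: 0.709
grip_force: 25.0
```

>>> servo_tool(
  moves=[
    [[0.5, 0.1, 0, 0], [1, 0.2, 0, 0], [1, 0.2, 0, 0], [1, 0.2, 0, 0], [1, 0.2, 0, 0], [0.5, 0.1, 0, 0], [0.3, 0.1, 0, 0], [0, 0, 0, 0]],
  ],
)

```text
time_s: 23.15
ee_pos: [0.4561, -0.1948, 0.055]
tcp_rot: [3.126, 0.306, 0.0]
wrist_force: [-1.5, -0.5, 4.0]
finger_gap: 0.706
grip_force: 25.0
```

```bash
python3 m.py w7.png
```

```text
[ 456.04 -194.84   55.01]
15 212 233 410 428 outer L/R [104.2   39.16] [104.2  -39.77] lid L/R [105.14  31.99] [105.13 -33.75]
35 213 235 407 427 outer L/R [97.71 39.46] [ 97.71 -40.09] lid L/R [98.47 31.79] [ 98.47 -33.2 ]
55 215 236 405 425 outer L/R [90.98 39.4 ] [ 90.98 -40.05] lid L/R [91.55 31.96] [ 91.56 -33.01]
75 218 238 404 423 outer L/R [84.   38.95] [ 84.01 -39.99] lid L/R [84.39 31.73] [ 84.39 -33.2 ]
95 219 239 402 421 outer L/R [76.77 39.25] [ 76.78 -39.93] lid L/R [76.96 31.9 ] [ 76.97 -33.  ]
115 221 241 400 419 outer L/R [69.26 39.17] [ 69.28 -39.86] lid L/R [69.25 31.66] [ 69.26 -32.78]
135 223 242 398 418 outer L/R [61.48 39.07] [ 61.49 -40.19] lid L/R [61.26 31.82] [ 61.27 -32.56]
155 225 243 396 416 outer L/R [53.4  38.97] [ 53.42 -40.11] lid L/R [52.96 31.98] [ 52.98 -32.31]
175 226 245 395 414 outer L/R [45.02 39.27] [ 45.04 -40.02] lid L/R [44.35 31.71] [ 44.37 -32.49]
195 228 246 393 412 outer L/R [36.32 39.15] [ 36.34 -39.92] lid L/R [35.42 31.87] [ 35.44 -32.22]
```

Centred between the rims; ~4 mm remain. I push slowly, feeling for the rim.

>>> servo_tool(
  moves=[
    [[0.3, 0.1, 0, 0], [0.3, 0, 0, 0], [0.3, 0.1, 0, 0], [0.3, 0.1, 0, 0], [0.3, 0, 0, 0], [0.3, 0.1, 0, 0], [0.3, 0.1, 0, 0], [0.3, 0, 0, 0], [0, 0, 0, 0]],
  ],
)

```text
time_s: 23.95
ee_pos: [0.4583, -0.1942, 0.0549]
tcp_rot: [-3.127, -0.306, 0.0]
wrist_force: [-1.2, -0.9, 4.8]
finger_gap: 0.711
grip_force: 25.0
```

>>> servo_tool(
  moves=[
    [[0.3, 0.1, 0, 0], [0.3, 0, 0, 0], [0.3, 0.1, 0, 0], [0, 0, 0, 0]],
  ],
)

```text
time_s: 24.28
ee_pos: [0.4592, -0.1941, 0.0549]
tcp_rot: [3.127, 0.306, 0.0]
wrist_force: [-2.5, 0.1, 4.1]
finger_gap: 0.711
grip_force: 25.0
```

>>> servo_tool(
  moves=[
    [[0.3, 0.1, 0, 0], [0.3, 0, 0, 0], [0.3, 0.1, 0, 0], [0, 0, 0, 0]],
  ],
)

```text
time_s: 24.62
ee_pos: [0.4602, -0.1939, 0.055]
tcp_rot: [3.127, 0.306, 0.0]
wrist_force: [-2.0, 0.2, 6.1]
finger_gap: 0.709
grip_force: 25.0
```

>>> servo_tool(
  moves=[
    [[0.3, 0.1, 0.1, 0], [0.3, 0, 0, 0], [0.3, 0.1, 0, 0], [0, 0, 0, 0]],
  ],
)

```text
time_s: 24.95
ee_pos: [0.461, -0.1937, 0.0551]
tcp_rot: [3.127, 0.306, 0.0]
wrist_force: [-2.1, -0.6, 4.9]
finger_gap: 0.709
grip_force: 25.0
```

>>> servo_tool(
  moves=[
    [[0.3, 0.1, 0, 0], [0.3, 0, 0, 0], [0.3, 0.1, 0, 0], [0, 0, 0, 0]],
  ],
)

```text
time_s: 25.28
ee_pos: [0.4619, -0.1935, 0.0551]
tcp_rot: [3.127, 0.306, 0.0]
wrist_force: [-2.9, 0.1, 6.2]
finger_gap: 0.71
grip_force: 25.0
```

>>> servo_tool(
  moves=[
    [[0.3, 0.1, 0.1, 0], [0.3, 0, 0, 0], [0.3, 0.1, 0, 0], [0, 0, 0, 0]],
  ],
)

```text
time_s: 25.62
ee_pos: [0.4628, -0.1933, 0.0552]
tcp_rot: [3.127, 0.306, 0.0]
wrist_force: [-2.4, -0.8, 6.2]
finger_gap: 0.71
grip_force: 25.0
```

```bash
python3 - <<'E'
from h import *
np.set_printoptions(precision=1,suppress=True)
c=shot('wrist','w8.png');im=cv2.cvtColor(c['image'],cv2.COLOR_RGB2HSV).astype(int)
s=r.get_state();p=np.array(s['ee_pos'])*1000;a=np.radians(11.2);e=np.array([np.cos(a),np.sin(a)])
for u in list(range(228,244,3))+list(range(396,412,3)):
    col=(im[:,u,1]>110)&(im[:,u,0]<25)&(im[:,u,2]>60); ys=np.where(col[100:260])[0]+100
    if len(ys): print(u,ys.max(),(world(c,(u,ys.max()+.5),.075)[:2]*1000-p[:2])@e)
t=shot('top','top8.png')
for x in(-42,0,130,136,142): print(x,pix(t,np.array([485.7+x*e[0],-191.7+x*e[1],72])/1000))
for n in('top','scene'):
    c=shot(n); print(n,[(round(d['conf'],2),world(c,d['uv'],.07)[:2]*1000) for d in r.pinpoint(n,'lid')[:6]])
i=cv2.imread('pics/top8.png')[140:240,350:450];j=cv2.imread('pics/w8.png');shot('scene','sc8.png');k=cv2.imread('pics/sc8.png')[110:210,190:290]
cv2.imwrite('pics/m8.png',np.hstack([cv2.resize(q,(390,390),interpolation=cv2.INTER_CUBIC) for q in(i,k)]))
E
```

```text
228 192 37.39612834906713
231 221 24.224436215443443
234 223 23.2883782199029
237 223 23.287585584776743
240 223 23.286835270961426
243 223 23.286127346961084
396 212 28.407009511805757
399 221 24.243570107757233
402 221 24.245032895848375
405 221 24.246534262879987
408 221 24.248074133112812
411 215 27.03251306498551
-42 [413.  225.4]
0 [409.8 211.6]
130 [399.8 169. ]
136 [399.3 167.1]
142 [398.8 165.1]
top [(0.9, array([397.1, 430.2])), (0.75, array([324.7, 194.3])), (0.71, array([ 542.4, -179.9])), (0.71, array([362.4, -47.9])), (0.59, array([685.2, 470.3]))]
scene [(0.97, array([ 526.3, -184.2])), (0.89, array([352.8, 231.9])), (0.89, array([394.7, -27.8])), (0.83, array([428.7, 439.6])), (0.64, array([706.6, 491.8])), (0.35, array([ 529.5, -193.6]))]
```

>>> servo_tool(
  moves=[
    [[0.3, 0.1, 0, 0], [0.3, 0, 0, 0], [0.3, 0.1, 0, 0], [0, 0, 0, 0]],
  ],
)

```text
time_s: 26.3
ee_pos: [0.4637, -0.1931, 0.0552]
tcp_rot: [3.127, 0.306, 0.0]
wrist_force: [-2.3, 0.4, 5.8]
finger_gap: 0.71
grip_force: 25.0
```

>>> servo_tool(
  moves=[
    [[0.3, 0.1, 0, 0], [0.3, 0, 0, 0], [0.3, 0.1, 0, 0], [0, 0, 0, 0]],
  ],
)

```text
time_s: 26.63
ee_pos: [0.4647, -0.1929, 0.0553]
tcp_rot: [3.127, 0.306, 0.0]
wrist_force: [-2.0, -0.4, 5.2]
finger_gap: 0.708
grip_force: 25.0
```

View pics/m8.png

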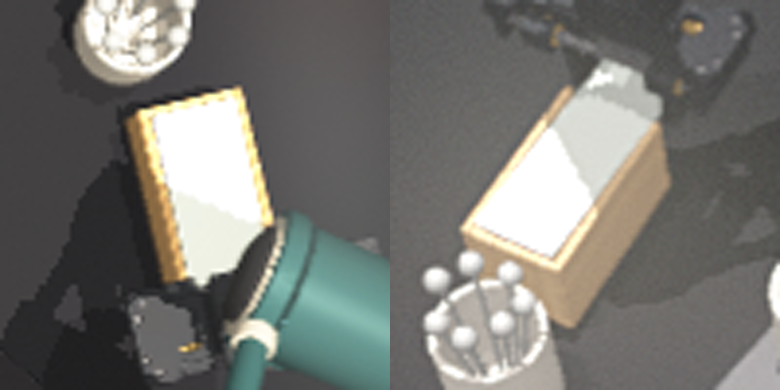

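The lid lies between the side rims with the rear rim still showing behind it (left view ~(190,100), right view ~(515,250)): nearly home. I keep pushing until the rim is felt.

>>> servo_tool(
  moves=[
    [[0.3, 0.1, 0, 0], [0.3, 0, 0, 0], [0.3, 0.1, 0, 0], [0, 0, 0, 0]],
  ],
)

```text
time_s: 26.97
ee_pos: [0.4656, -0.1927, 0.0553]
tcp_rot: [3.126, 0.306, 0.0]
wrist_force: [-3.2, -0.4, 5.9]
finger_gap: 0.709
grip_force: 25.0
```

```bash
cat > g.py <<'E'
from h import *
from scipy.ndimage import map_coordinates as mc
a=np.radians(11.2);e=np.array([np.cos(a),np.sin(a)]);n=np.array([-e[1],e[0]])
for nm in('top','scene'):
    c=shot(nm);I=c['image'].astype(float)
    for y in(-20,0,20):
        o=[]
        for x in range(120,150,2):
            w=np.array([485.7,-191.7])+x*e+y*n; u=pix(c,[w[0]/1000,w[1]/1000,.073]); o.append('%d/%d'%(mc(I[:,:,2],[[u[1]],[u[0]]],order=1)[0],mc(I[:,:,0],[[u[1]],[u[0]]],order=1)[0]))
        print(nm,y,' '.join(o))
E
python3 g.py
```

```text
top -20 255/255 255/255 255/255 255/255 255/255 255/255 255/255 255/255 255/255 247/254 192/254 141/207 86/122 78/88 76/76
top 0 255/255 255/255 255/255 255/255 255/255 255/255 255/255 255/255 255/255 251/254 225/253 167/249 94/132 52/52 54/54
top 20 255/255 255/255 255/255 255/255 255/255 255/255 255/255 255/255 255/255 244/254 195/254 126/186 58/87 48/54 49/48
scene -20 255/255 255/255 255/255 255/255 255/255 255/255 249/254 225/253 209/255 202/255 173/237 141/202 128/185 124/180 129/179
scene 0 255/255 255/255 255/255 255/255 255/255 255/255 251/253 227/249 210/253 197/251 170/236 141/201 126/181 129/183 139/187
scene 20 254/254 255/255 255/255 255/255 255/255 255/255 252/254 234/249 206/250 187/248 159/221 137/195 127/180 125/179 128/183
```

>>> servo_tool(
  moves=[
    [[0.3, 0.1, 0, 0], [0.3, 0, 0, 0], [0.3, 0.1, 0, 0], [0, 0, 0, 0]],
  ],
)

```text
time_s: 27.4
ee_pos: [0.4665, -0.1926, 0.0554]
tcp_rot: [3.126, 0.306, 0.0]
wrist_force: [-2.4, -0.4, 6.7]
finger_gap: 0.708
grip_force: 25.0
```

>>> servo_tool(
  moves=[
    [[0, 0, 0, 0], [0, 0, 0, 0]],
  ],
)

```text
time_s: 27.57
ee_pos: [0.4665, -0.1926, 0.0554]
tcp_rot: [3.126, 0.306, 0.0]
wrist_force: [-2.9, -0.5, 6.6]
finger_gap: 0.708
grip_force: 25.0
```

```bash
cat > g2.py <<'E'
from h import *
from scipy.ndimage import map_coordinates as mc
a=np.radians(11.2);e=np.array([np.cos(a),np.sin(a)]);n=np.array([-e[1],e[0]])
def prof(c,I,y,xs,z):
    o=[]
    for x in xs:
        w=np.array([485.7,-191])+x*e+y*n; u=pix(c,[w[0]/1000,w[1]/1000,z]); o.append('%d:%d/%d'%(x,mc(I[:,:,2],[[u[1]],[u[0]]],order=1)[0],mc(I[:,:,0],[[u[1]],[u[0]]],order=1)[0]))
    return ' '.join(o)
for nm in('top','scene'):
    c=shot(nm,nm+'9.png'); now=c['image'].astype(float); old=cv2.imread(f'pics/{nm}1.png')[:,:,::-1].astype(float)
    mid=cv2.imread('pics/top8.png' if nm=='top' else 'pics/sc8.png')[:,:,::-1].astype(float)
    for y in(-15,10):
        for k,I in(('old',old),('t8',mid),('now',now)): print(nm,y,k,prof(c,I,y,range(124,150,2),.075))
    if nm=='scene':
        for y in (-25,-12,0,12,25): 
            for k,I in(('old',old),('t8',mid),('now',now)): print('near',y,k,prof(c,I,y,range(-54,-24,2),.072))
E
python3 g2.py
```

```text
top -15 old 124:250/254 126:239/254 128:161/254 130:82/254 132:62/254 134:86/238 136:132/227 138:194/248 140:197/254 142:167/235 144:83/107 146:53/59 148:56/62
top -15 t8 124:255/255 126:255/255 128:255/255 130:255/255 132:255/255 134:254/255 136:248/255 138:219/254 140:195/254 142:166/235 144:87/108 146:58/59 148:61/61
top -15 now 124:255/255 126:255/255 128:255/255 130:255/255 132:255/255 134:255/255 136:255/255 138:254/255 140:214/254 142:155/234 144:85/107 146:59/59 148:62/62
top 10 old 124:237/251 126:211/247 128:122/251 130:65/253 132:56/254 134:85/224 136:134/224 138:199/252 140:207/255 142:170/205 144:63/73 146:49/52 148:55/56
top 10 t8 124:255/255 126:255/255 128:255/255 130:255/255 132:255/255 134:255/255 136:238/255 138:203/255 140:203/255 142:168/204 144:64/72 146:50/51 148:55/56
top 10 now 124:255/255 126:255/255 128:255/255 130:255/255 132:255/255 134:255/255 136:255/255 138:255/255 140:202/242 142:145/192 144:63/72 146:51/52 148:56/56
scene -15 old 124:195/221 126:239/249 128:254/255 130:232/241 132:179/229 134:150/236 136:191/250 138:204/252 140:178/240 142:148/216 14
[... 2766 characters left out ...]
 -32:78/81 -30:89/91 -28:112/115 -26:144/148
near 12 now -54:74/77 -52:74/77 -50:73/76 -48:74/77 -46:78/81 -44:80/82 -42:76/79 -40:78/81 -38:81/84 -36:81/85 -34:80/83 -32:77/80 -30:74/78 -28:75/79 -26:80/84
near 25 old -54:86/95 -52:87/96 -50:88/96 -48:87/96 -46:88/96 -44:89/98 -42:89/98 -40:91/100 -38:92/102 -36:90/99 -34:90/100 -32:91/101 -30:90/100 -28:90/101 -26:90/101
near 25 t8 -54:79/80 -52:79/81 -50:79/82 -48:80/83 -46:82/86 -44:84/86 -42:85/88 -40:86/89 -38:85/86 -36:81/83 -34:81/83 -32:81/81 -30:81/83 -28:88/90 -26:107/109
near 25 now -54:77/79 -52:76/79 -50:77/79 -48:76/77 -46:75/77 -44:70/73 -42:76/82 -40:83/89 -38:83/85 -36:83/84 -34:82/84 -32:81/82 -30:78/81 -28:76/79 -26:75/80
```

```bash
python3 m.py w9.png; python3 - <<'E'
import cv2,numpy as np
from h import *
# lid edges by brightness/chroma along rows in w5..w9 : blue channel profile derivative
for f in('w5','w6','w7','w8','w9'):
    im=cv2.imread(f'pics/{f}.png').astype(float); b=cv2.GaussianBlur(im[:,:,0],(1,9),0) 
    sat=(im.max(2)-im.min(2))
    o=[]
    for v in(6,40,80,120,160,200):
        s=np.median(sat[v-3:v+4],0); c=320
        l=c
        while l>180 and s[l]<45: l-=1
        q=c
        while q<470 and s[q]<45: q+=1
        o.append((v,l,q,q-l))
    print(f,o)
E
```

```text
[ 466.48 -192.57   55.39]
15 212 232 410 429 outer L/R [104.29  39.26] [104.29 -40.27] lid L/R [105.12  32.35] [105.12 -33.76]
35 214 234 408 427 outer L/R [97.78 39.2 ] [ 97.78 -40.23] lid L/R [98.46 32.15] [ 98.45 -33.59]
55 216 236 406 425 outer L/R [91.03 39.13] [ 91.03 -40.18] lid L/R [91.55 31.94] [ 91.54 -33.41]
75 218 237 404 423 outer L/R [84.04 39.05] [ 84.04 -40.13] lid L/R [84.38 32.11] [ 84.38 -33.22]
95 220 239 402 421 outer L/R [76.78 38.97] [ 76.78 -40.07] lid L/R [76.95 31.88] [ 76.95 -33.01]
115 222 240 400 419 outer L/R [69.25 38.87] [ 69.26 -40.  ] lid L/R [69.24 32.05] [ 69.25 -32.8 ]
135 224 242 398 418 outer L/R [61.44 38.77] [ 61.45 -40.32] lid L/R [61.25 31.8 ] [ 61.26 -32.57]
155 225 243 397 416 outer L/R [53.34 39.07] [ 53.36 -40.24] lid L/R [52.95 31.97] [ 52.97 -32.75]
175 227 245 395 415 outer L/R [44.93 38.96] [ 44.95 -40.57] lid L/R [44.35 31.7 ] [ 44.36 -32.5 ]
195 229 246 393 412 outer L/R [36.21 38.83] [ 36.23 -40.06] lid L/R [35.41 31.86] [ 35.43 -32.23]
w5 [(6, 238, 404, 166), (40, 240, 401, 161), (80, 242, 399, 157), (120, 244, 396, 152), (160, 246, 393, 147), (200, 180, 470, 290)]
w6 [(6, 239, 404, 165), (40, 240, 401, 161), (80, 242, 399, 157), (120, 244, 396, 152), (160, 246, 393, 147), (200, 180, 470, 290)]
w7 [(6, 233, 411, 178), (40, 235, 406, 171), (80, 238, 403, 165), (120, 241, 399, 158), (160, 244, 396, 152), (200, 247, 392, 145)]
w8 [(6, 233, 412, 179), (40, 235, 407, 172), (80, 238, 403, 165), (120, 241, 399, 158), (160, 244, 396, 152), (200, 247, 392, 145)]
w9 [(6, 233, 412, 179), (40, 235, 407, 172), (80, 238, 403, 165), (120, 241, 399, 158), (160, 244, 396, 152), (200, 247, 392, 145)]
```

The wrist edges show that the lid pitched nose-up in the pads while being lowered (width at row 6 went from 165 to 179 px), so its far end has ridden onto the rear rim. I lift it off, back up, and let it droop in free air by easing the grip.

>>> servo_tool(
  moves=[
    [[0, 0, 0.3, 0], [0, 0, 0.5, 0], [0, 0, 1, 0], [0, 0, 2, 0], [0, 0, 5, 0], [0, 0, 8, 0], [-3, -0.6, 10, 0], [-4, -0.8, 10, 0], [-4, -0.8, 8, 0], [-3, -0.6, 4, 0], [0, 0, 0, 0], [0, 0, 0, 0]],
  ],
)

```text
time_s: 28.72
ee_pos: [0.4523, -0.1955, 0.1045]
tcp_rot: [3.126, 0.306, 0.002]
wrist_force: [-0.6, 0.7, -0.7]
finger_gap: 0.708
grip_force: 25.0
```

>>> servo_tool(
  moves=[
    [[0, 0, 0, 0], [0, 0, 0, 0], [0, 0, 0, 0]],
  ],
  grip_force=16,
)

```text
time_s: 28.97
ee_pos: [0.452, -0.1951, 0.1034]
tcp_rot: [-3.126, -0.306, 0.001]
wrist_force: [-0.3, 0.8, -0.6]
finger_gap: 0.717
grip_force: 16.0
```

```bash
cat > t.py <<'E'
from h import *
import sys
c=shot('wrist',sys.argv[1])
im=c['image'].astype(float); g=im.min(2); o=[]
for v in(6,40,80,120,160,200):
    s=np.median(im[v-3:v+4],0); sat=s.max(1)-s.min(1); b=s.max(1); l=q=320
    ok=lambda i:sat[i]<45 and b[i]>70
    while l>150 and ok(l): l-=1
    while q<490 and ok(q): q+=1
    o.append((v,l,q,q-l))
print(o)
E
python3 t.py w10.png
```

```text
[(6, 237, 405, 168), (40, 240, 402, 162), (80, 242, 400, 158), (120, 244, 397, 153), (160, 246, 394, 148), (200, 248, 391, 143)]
```

Back in free air the lid is about level again, so it pivots easily in the pads. New plan: lower only to first touch (~56.4), ease the grip so it settles flat, regrip lightly and push.

>>> servo_tool(
  moves=[
    [[0, 0, -4, 0], [0, 0, -8, 0], [0, 0, -10, 0], [0, 0, -9, 0], [0, 0, -6, 0], [0, 0, -3, 0], [0, 0, -1, 0], [0, 0, 0, 0], [0, 0, 0, 0]],
  ],
  grip_force=18,
)

```text
time_s: 29.77
ee_pos: [0.4526, -0.1954, 0.0631]
tcp_rot: [3.126, 0.306, 0.001]
wrist_force: [-0.4, 0.7, -0.7]
finger_gap: 0.716
grip_force: 18.0
```

```bash
python3 t.py w11.png;python3 m.py w11b.png
```

```text
[(6, 239, 404, 165), (40, 240, 402, 162), (80, 242, 399, 157), (120, 244, 396, 152), (160, 246, 393, 147), (200, 248, 391, 143)]
[ 452.82 -195.5    63.41]
15 218 238 404 422 outer L/R [106.4   39.48] [106.39 -40.08] lid L/R [105.06  30.15] [105.06 -31.47]
35 220 240 403 420 outer L/R [99.47 39.38] [ 99.47 -39.99] lid L/R [98.4  29.91] [ 98.39 -31.63]
55 222 241 401 418 outer L/R [92.29 39.26] [ 92.29 -39.89] lid L/R [91.49 30.05] [ 91.48 -31.42]
75 224 242 399 417 outer L/R [84.84 39.14] [ 84.84 -40.18] lid L/R [84.32 30.18] [ 84.32 -31.19]
95 225 243 399 415 outer L/R [77.12 39.42] [ 77.13 -40.07] lid L/R [76.89 30.32] [ 76.89 -31.75]
115 227 244 397 413 outer L/R [69.12 39.28] [ 69.12 -39.95] lid L/R [69.19 30.46] [ 69.19 -31.51]
135 229 245 396 412 outer L/R [60.82 39.13] [ 60.82 -40.25] lid L/R [61.2 30.6] [ 61.2  -31.67]
155 231 246 394 410 outer L/R [52.2  38.97] [ 52.21 -40.12] lid L/R [52.91 30.73] [ 52.92 -31.41]
175 232 247 393 408 outer L/R [43.26 39.25] [ 43.27 -39.97] lid L/R [44.31 30.87] [ 44.31 -31.57]
```

>>> servo_tool(
  moves=[
    [[0, 0, -0.8, 0], [0, 0, -0.8, 0], [0, 0, -0.3, 0], [0, 0, -0.3, 0], [0, 0, -0.3, 0], [0, 0, -0.3, 0], [0, 0, -0.3, 0], [0, 0, -0.3, 0], [0, 0, -0.3, 0], [0, 0, -0.3, 0], [0, 0, -0.3, 0], [0, 0, -0.3, 0]],
  ],
)

```text
time_s: 30.87
ee_pos: [0.4524, -0.1953, 0.0583]
tcp_rot: [-3.127, -0.306, -0.0]
wrist_force: [-0.7, -0.2, -0.3]
finger_gap: 0.719
grip_force: 18.0
```

>>> servo_tool(
  moves=[
    [[0, 0, -0.3, 0], [0, 0, -0.3, 0], [0, 0, -0.3, 0], [0, 0, -0.3, 0], [0, 0, -0.2, 0], [0, 0, 0, 0], [0, 0, 0, 0]],
  ],
)

```text
time_s: 31.45
ee_pos: [0.4524, -0.1952, 0.0569]
tcp_rot: [-3.127, -0.306, -0.0]
wrist_force: [0.5, 0.5, -0.7]
finger_gap: 0.719
grip_force: 18.0
```

```bash
python3 t.py w12.png
```

```text
[(6, 237, 406, 169), (40, 239, 403, 164), (80, 241, 400, 159), (120, 243, 397, 154), (160, 246, 394, 148), (200, 248, 392, 144)]
```

The far end is touching and bringing the lid level. A little lower, then I ease the grip.

>>> servo_tool(
  moves=[
    [[0, 0, -0.2, 0], [0, 0, -0.2, 0], [0, 0, 0, 0]],
  ],
  grip_force=10,
)

```text
time_s: 31.75
ee_pos: [0.4524, -0.1953, 0.0566]
tcp_rot: [3.127, 0.306, 0.0]
wrist_force: [-0.4, -0.4, 0.9]
finger_gap: 0.72
grip_force: 10.0
```

>>> servo_tool(
  moves=[
    [[0, 0, 0, 0], [0, 0, 0, 0], [0, 0, 0, 0]],
  ],
  grip_force=5,
)

```text
time_s: 32.0
ee_pos: [0.4524, -0.1953, 0.0566]
tcp_rot: [3.127, 0.306, 0.0]
wrist_force: [-0.9, -0.2, 1.6]
finger_gap: 0.726
grip_force: 5.0
```

```bash
cat >> t.py <<'E'
s=r.get_state();p=np.array(s['ee_pos']);a=2*np.arctan2(s['tcp_rot'][1],s['tcp_rot'][0]);e=np.array([np.cos(a),np.sin(a)]);n=np.array([-e[1],e[0]])
if e[0]<0:e,n=-e,-n
for z in(.0715,.0725):
    tab=[]
    for x in np.arange(.02,.125,.002):
        A,B=[pix(c,[*(p[:2]+e*x+n*y),z]) for y in(.032,-.032)]; tab.append(((A[1]+B[1])/2,B[0]-A[0]))
    tab=np.array(tab)[::-1]; print('flat',z,[(v,round(float(np.interp(v,tab[:,0],tab[:,1])),1)) for v in(6,40,80,120,160,200)])
print(p,s['wrist_force'],s['grip_force'])
E
python3 t.py w13.png
```

```text
[(6, 236, 406, 170), (40, 238, 403, 165), (80, 241, 400, 159), (120, 243, 397, 154), (160, 246, 394, 148), (200, 248, 392, 144)]
flat 0.0715 [(6, 170.3), (40, 165.4), (80, 159.7), (120, 154.0), (160, 148.5), (200, 143.1)]
flat 0.0725 [(6, 171.6), (40, 166.6), (80, 160.9), (120, 155.2), (160, 149.7), (200, 144.2)]
[ 0.45238957 -0.19528534  0.056587  ] [ 0.05358027 -0.25165135  1.29774926] 4.99731570482254
```

The lid now lies flat (measured widths match the flat prediction). I regrip lightly and push.

>>> servo_tool(
  moves=[
    [[0, 0, 0.1, 0], [0, 0, 0, 0], [0.3, 0.1, 0, 0], [0.5, 0.1, 0, 0], [0.7, 0.1, 0, 0], [0.7, 0.2, 0, 0], [0.7, 0.1, 0, 0], [0.7, 0.1, 0, 0], [0.5, 0.1, 0, 0], [0.3, 0.1, 0, 0], [0, 0, 0, 0]],
  ],
  grip_force=8,
)

```text
time_s: 32.97
ee_pos: [0.4569, -0.1944, 0.0566]
tcp_rot: [3.127, 0.306, 0.0]
wrist_force: [-0.1, -0.2, 1.0]
finger_gap: 0.726
grip_force: 8.0
```

>>> servo_tool(
  moves=[
    [[0.3, 0.1, 0, 0], [0.3, 0, 0, 0], [0.3, 0.1, 0, 0], [0.3, 0.1, 0, 0], [0.3, 0, 0, 0], [0.3, 0.1, 0, 0], [0, 0, 0, 0]],
  ],
)

```text
time_s: 33.55
ee_pos: [0.4586, -0.194, 0.0566]
tcp_rot: [3.127, 0.306, 0.0]
wrist_force: [0.9, 0.1, 1.0]
finger_gap: 0.722
grip_force: 8.0
```

```bash
python3 t.py w14.png
```

```text
[(6, 237, 406, 169), (40, 238, 403, 165), (80, 241, 400, 159), (120, 243, 397, 154), (160, 246, 394, 148), (200, 248, 391, 143)]
flat 0.0715 [(6, 170.2), (40, 165.3), (80, 159.6), (120, 154.0), (160, 148.5), (200, 143.1)]
flat 0.0725 [(6, 171.6), (40, 166.6), (80, 160.9), (120, 155.2), (160, 149.6), (200, 144.2)]
[ 0.45862788 -0.19394957  0.05661922] [ 0.18058053 -0.252943    0.46599185] 7.997644543647766
```

Still flat. I continue towards the rim.

>>> servo_tool(
  moves=[
    [[0.3, 0.1, 0, 0], [0.3, 0, 0, 0], [0.3, 0.1, 0, 0], [0.3, 0.1, 0, 0], [0, 0, 0, 0]],
  ],
)

```text
time_s: 34.02
ee_pos: [0.4599, -0.1937, 0.0566]
tcp_rot: [3.127, 0.306, 0.0]
wrist_force: [-0.5, 0.8, 0.5]
finger_gap: 0.719
grip_force: 8.0
```

>>> servo_tool(
  moves=[
    [[0.3, 0.1, 0, 0], [0.3, 0, 0, 0], [0.3, 0.1, 0, 0], [0, 0, 0, 0]],
  ],
)

```text
time_s: 34.35
ee_pos: [0.4607, -0.1935, 0.0566]
tcp_rot: [-3.127, -0.306, -0.0]
wrist_force: [-0.5, 0.2, 1.1]
finger_gap: 0.72
grip_force: 8.0
```

>>> servo_tool(
  moves=[
    [[0.3, 0.1, 0, 0], [0.3, 0, 0, 0], [0.3, 0.1, 0, 0], [0, 0, 0, 0]],
  ],
)

```text
time_s: 34.68
ee_pos: [0.4616, -0.1933, 0.0567]
tcp_rot: [3.127, 0.306, 0.0]
wrist_force: [-1.0, -0.6, 0.7]
finger_gap: 0.722
grip_force: 8.0
```

>>> servo_tool(
  moves=[
    [[0.3, 0.1, 0, 0], [0.3, 0, 0, 0], [0.3, 0.1, 0, 0], [0, 0, 0, 0]],
  ],
)

```text
time_s: 35.02
ee_pos: [0.4625, -0.1931, 0.0566]
tcp_rot: [3.127, 0.306, 0.0]
wrist_force: [-0.8, -0.4, 2.0]
finger_gap: 0.719
grip_force: 8.0
```

```bash
python3 t.py w15.png; python3 g2.py | grep -E "(top|scene) .* (t8|now)|near -(25|12) now"
```

```text
[(6, 236, 406, 170), (40, 238, 403, 165), (80, 241, 400, 159), (120, 243, 397, 154), (160, 246, 394, 148), (200, 248, 391, 143)]
flat 0.0715 [(6, 170.2), (40, 165.3), (80, 159.6), (120, 154.0), (160, 148.5), (200, 143.1)]
flat 0.0725 [(6, 171.5), (40, 166.6), (80, 160.9), (120, 155.2), (160, 149.6), (200, 144.2)]
[ 0.46253017 -0.19306846  0.05660842] [-0.37674054  0.29781419  1.84229068] 7.997776418924332
top -15 t8 124:255/255 126:255/255 128:255/255 130:255/255 132:255/255 134:254/255 136:248/255 138:219/254 140:195/254 142:166/235 144:87/108 146:58/59 148:61/61
top -15 now 124:255/255 126:255/255 128:255/255 130:255/255 132:255/255 134:250/254 136:239/253 138:217/254 140:195/254 142:166/235 144:87/108 146:58/59 148:61/61
top 10 t8 124:255/255 126:255/255 128:255/255 130:255/255 132:255/255 134:255/255 136:238/255 138:203/255 140:203/255 142:168/204 144:64/72 146:50/51 148:55/56
top 10 now 124:255/255 126:255/255 128:255/255 130:255/255 132:255/255 134:254/255 136:237/254 138:204/254 140:204/255 142:168/204 144:64/72 146:51/51 148:56/56
scene -15 t8 124:255/255 126:255/255 128:255/
[... 306 characters left out ...]
124:255/255 126:255/255 128:255/255 130:248/249 132:225/232 134:200/237 136:201/254 138:204/254 140:182/244 142:145/209 144:127/183 146:139/182 148:177/200
scene 10 now 124:255/255 126:255/255 128:255/255 130:255/255 132:255/255 134:252/255 136:242/255 138:217/254 140:182/245 142:143/208 144:127/183 146:140/183 148:178/201
near -25 now -54:93/96 -52:97/100 -50:97/100 -48:96/97 -46:100/101 -44:104/107 -42:128/132 -40:155/159 -38:179/183 -36:196/200 -34:199/204 -32:201/205 -30:209/213 -28:229/233 -26:247/250
near -12 now -54:99/100 -52:98/100 -50:97/100 -48:99/102 -46:101/104 -44:107/110 -42:116/119 -40:152/156 -38:191/196 -36:205/210 -34:214/218 -32:216/220 -30:215/219 -28:213/218 -26:211/216
```

>>> servo_tool(
  moves=[
    [[0, 0, 0, 0], [0.3, 0.1, 0, 0], [0.3, 0, 0, 0], [0.3, 0.1, 0, 0], [0, 0, 0, 0]],
  ],
  grip_force=14,
)

```text
time_s: 35.58
ee_pos: [0.4629, -0.1929, 0.0566]
tcp_rot: [-3.127, -0.307, 0.002]
wrist_force: [-2.6, -1.0, 3.4]
finger_gap: 0.713
grip_force: 14.0
```

The arm now lags its command with the x force rising, which is the rim. One small confirming push.

>>> servo_tool(
  moves=[
    [[0.3, 0.1, 0, 0], [0.2, 0, 0, 0], [0, 0, 0, 0]],
  ],
)

```text
time_s: 35.83
ee_pos: [0.4629, -0.1929, 0.0565]
tcp_rot: [-3.126, -0.307, 0.003]
wrist_force: [-6.7, -2.0, 5.8]
finger_gap: 0.717
grip_force: 14.0
```

```bash
python3 t.py w16.png; python3 g2.py | grep -E "(top|scene) .* now"
```

```text
[(6, 236, 406, 170), (40, 238, 403, 165), (80, 241, 400, 159), (120, 243, 397, 154), (160, 246, 394, 148), (200, 248, 391, 143)]
flat 0.0715 [(6, 170.6), (40, 165.7), (80, 159.9), (120, 154.3), (160, 148.7), (200, 143.2)]
flat 0.0725 [(6, 172.0), (40, 167.0), (80, 161.2), (120, 155.5), (160, 149.9), (200, 144.4)]
[ 0.46294388 -0.1929031   0.05654678] [-6.03077686 -2.15555065  4.62895988] 13.999515026807785
top -15 now 124:255/255 126:255/255 128:255/255 130:255/255 132:255/255 134:253/254 136:246/254 138:219/254 140:196/254 142:167/235 144:87/108 146:58/59 148:61/62
top 10 now 124:255/255 126:255/255 128:255/255 130:255/255 132:255/255 134:255/255 136:237/255 138:202/255 140:203/255 142:168/204 144:64/72 146:50/51 148:56/56
scene -15 now 124:255/255 126:255/255 128:255/255 130:255/255 132:255/255 134:253/255 136:239/255 138:215/252 140:181/242 142:153/219 144:131/188 146:124/179 148:125/181
scene 10 now 124:255/255 126:255/255 128:255/255 130:255/255 132:255/255 134:252/255 136:242/255 138:217/254 140:181/245 142:142/208 144:124/181 146:138/182 148:177/200
```

Solid stop at the rear rim, lid flat. I relax the push and let go.

>>> servo_tool(
  moves=[
    [[-0.4, -0.1, 0.1, 0], [-0.3, -0.1, 0.1, 0], [0, 0, 0, 0]],
  ],
)

```text
time_s: 36.23
ee_pos: [0.4629, -0.1929, 0.0566]
tcp_rot: [-3.126, -0.306, 0.001]
wrist_force: [-3.2, -0.9, 1.2]
finger_gap: 0.719
grip_force: 14.0
```

>>> servo_tool(
  moves=[
    [[0, 0, 0, 0], [0, 0, 0, 0], [0, 0, 0, 0], [0, 0, 0, 0], [0, 0, 0, 0], [0, 0, 0, 0]],
  ],
  hand=88,
)

```text
time_s: 36.73
ee_pos: [0.4633, -0.1929, 0.0568]
tcp_rot: [3.127, 0.306, 0.0]
wrist_force: [-0.5, -0.2, 0.6]
finger_gap: 0.999
grip_force: 0.0
```

>>> servo_tool(
  moves=[
    [[0, 0, 2, 0], [0, 0, 6, 0], [0, 0, 12, 0], [0, 0, 20, 0], [0, 0, 25, 0], [-10, 0, 30, 0], [-10, 0, 30, 0], [0, -20, 20, 0], [0, -30, 10, 0], [0, -30, 0, 0], [0, -20, 0, 0], [0, 0, 0, 0]],
  ],
)

```text
time_s: 37.73
ee_pos: [0.4436, -0.2966, 0.214]
tcp_rot: [3.123, 0.302, 0.004]
wrist_force: [-0.2, 0.8, -0.6]
finger_gap: 0.998
grip_force: 0.0
```

```bash
python3 g2.py | grep -E "(top|scene) .* now|near .* now"; python3 - <<'E'
from h import *
np.set_printoptions(precision=1,suppress=True)
c=shot('top','topf.png');im=c['image'];m=np.zeros(im.shape[:2],np.uint8);m[140:250,375:435]=(im.min(2)>225)[140:250,375:435]
cn=max(cv2.findContours(m,0,1)[0],key=cv2.contourArea)[:,0]
q=cv2.minAreaRect(np.array([world(c,p,.072)[:2]*1000 for p in cn],np.float32));print(q)
a=np.radians(11.2);print('expected',485.9+47*np.cos(a),-190.3+47*np.sin(a))
for k,z in(('cup',.1),('sugar_bowl',.1),('spoon_pot',0)): print(k,[(d['conf'],world(c,d['uv'],z)[:2]*1000) for d in r.pinpoint('top',k)[:1]])
E
```

```text
top -15 now 124:255/255 126:255/255 128:255/255 130:255/255 132:255/255 134:253/254 136:246/254 138:217/254 140:194/254 142:165/235 144:87/108 146:59/60 148:61/62
top 10 now 124:255/255 126:255/255 128:255/255 130:255/255 132:255/255 134:255/255 136:238/254 138:203/254 140:202/255 142:167/204 144:64/72 146:50/52 148:55/56
scene -15 now 124:255/255 126:255/255 128:255/255 130:255/255 132:255/255 134:253/255 136:238/255 138:215/252 140:181/242 142:153/219 144:133/189 146:125/180 148:125/181
scene 10 now 124:255/255 126:255/255 128:255/255 130:255/255 132:255/255 134:251/255 136:241/255 138:215/254 140:180/244 142:142/208 144:126/182 146:140/184 148:178/202
near -25 now -54:96/98 -52:95/97 -50:96/98 -48:103/105 -46:139/142 -44:178/181 -42:200/204 -40:214/218 -38:216/220 -36:215/219 -34:215/219 -32:215/219 -30:214/218 -28:214/218 -26:213/217
near -12 now -54:89/93 -52:88/91 -50:86/90 -48:107/111 -46:143/147 -44:181/184 -42:209/213 -40:216/220 -38:216/220 -36:215/218 -34:213/217 -32:213/217 -30:213/217 -28:212/216 -26:212/216
near 0 now -54:89/92 -52:88/90 -50:91/93 -48:102/104 -46:146/149 -44:191/195 -42:208/212 -40:217/221 -38:216/220 -36:213/218 -34:213/217 -32:213/216 -30:212/216 -28:212/217 -26:212/216
near 12 now -54:91/93 -52:89/91 -50:86/89 -48:98/101 -46:127/131 -44:166/170 -42:196/200 -40:209/214 -38:213/217 -36:213/217 -34:212/216 -32:212/216 -30:211/215 -28:210/215 -26:211/215
near 25 now -54:87/91 -52:84/89 -50:92/95 -48:112/115 -46:167/171 -44:233/234 -42:255/255 -40:255/255 -38:255/255 -36:255/255 -34:255/255 -32:255/255 -30:255/255 -28:255/255 -26:255/255
((531.88623046875, -178.99261474609375), (177.7129669189453, 67.05354309082031), 10.504180908203125)
expected 532.0048923014119 -181.17098549266132
cup [(0.86, array([557.6,  85.1]))]
sugar_bowl [(0.74, array([536.3, 292. ]))]
spoon_pot [(0.59, array([ 680.5, -121.9]))]
```

```bash
python3 - <<'E'
import cv2,numpy as np
a,b=[cv2.imread(f'pics/{f}.png').astype(int) for f in('top1','topf')]
for k,(x,y,w) in dict(cup=(316,185,20),bowl=(237,198,16),pot=(384,146,18)).items():
    d=abs(a-b)[y-w:y+w,x-w:x+w].max(2); print(k,(d>40).sum(),d.size)
from station import r
print(r.finish_job())
E
```

```text
cup 0 1600
bowl 0 1024
pot 0 1296
the job is handed in; nothing more can be done
None
```

The lid is on the box, flat between the side rims. The push came to a firm stop at the rear rim and the lid held its place after I let go. The cup, bowl and pot are unmoved, and the job is handed in at about 38 s. On the first lowering the lid tipped up in the grip and rode onto the rear rim, so I lifted it off and laid it again with a lighter touch.

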